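# Charge the spray cans at the air stand

### The job

Roll the worm of the adjustable wrench until its jaws just fit the hex spindle of the air valve on the charging stand, and turn the spindle about 60 degrees anticlockwise with the wrench to open the valve. With the valve open, press each spray can there is, the tallest first and the shortest last, upright and centred onto the sprung pad until the pad is fully down, hold it for a moment, and stand it on the ribbed rubber mat. Finally turn the valve fully closed again with the wrench and lay the wrench back in its rest, without disturbing the other things on the bench.

Things in the scene. Friction and masses are not known exactly. Their poses are not given: they have to be found in the camera images.
- wrench_grip (a point): adjustable wrench, 225 mm long, 0.43 kg, lying flat in its rest. Point: centre of its rubber handle (130 long, 24 wide, 20 thick), near the balance point, 80 mm from the tail, 10 mm above the underside. x from handle to jaws, z up. Head (58 wide, 16 thick) at x = 71 to 106 mm, its underside level with the handle's.
- worm_top (a point): top of the wrench's worm, a roller 20 mm across, 26 long, axis along the wrench's y, 5.5 mm proud of the head, 21.5 mm above the underside. Press its top lightly (about 5 N) with shut fingertips and drag: towards the handle closes the jaws, towards the jaws opens them, about 1.5 mm per 10 mm dragged. Friction holds it (0.02 Nm); over 15 N on the jaw pushes it open.
- jaw (a joint): moving jaw of the wrench: opening between the jaws = 37 mm + this value (m); it grows as the jaws open; starts 33 to 41 mm open; travel 23 to 43 mm
- jaw_mid (a point): point on the wrench midway between the jaws when they fit the hex: 126 mm ahead of the handle point, 8 mm above the underside. Axes as the handle's. The jaws (40 long, 16 thick, 14 wide) reach from 21 mm behind it to 19 mm ahead; inner face of the fixed jaw 15 mm to its +y, of the moving jaw at +15 mm minus the opening.
- rest_seat (a point): the wrench's rest, a fixed grey holder: two saddles 22 mm high, cheeks 12 mm higher at tail and neck (4 to 5 mm of play beside and behind the wrench). Point: where the wrench's handle point belongs, 32 mm above the table; x as the wrench's x. Beside the handle, between the saddles, fingers have room down to 3 mm above the table.
- stand: air charging stand, fixed steel base 110 by 280 mm (long along its y), origin at the centre of its underside; hex valve 85 mm to its +y on a 76 mm square block 50 mm high, sprung pad 85 mm to its -y, a brass pipe between
- nut_mid (a point): upright brass hex spindle of the air valve, 28 mm across flats, 32.3 across corners, hex from 52 to 70 mm above the table, over a flat collar, then tapering six-sided to 83 mm. Point: on its axis, 62 mm up; axes as the stand's. With the valve at 0 two flats face along x: the wrench fits with its x axis at -30, +30 or 90 degrees from the stand's x. Friction 0.08 Nm.
- valve (a joint): angle of the hex spindle: 0 = closed (stop), grows anticlockwise seen from above, stop at 1.2 rad; open from about 0.9 rad on
- pad_top (a point): centre of the top of the charging stand's sprung round pad (black rubber, 66 mm across, top 56 mm above the table, 170 mm from the hex towards the stand's -y)
- pad (a joint): how far the pad is pressed down: 0 = up, 0.012 m = fully down; takes about 4 N to start and 14 N at the bottom; springs back
- mat_top (a point): ribbed black rubber mat where charged cans go, fixed flat on the bench, 130 by 240 mm (long along its y), 3 mm thick; this point is the centre of its upper face. Room for three cans in a row, 72 mm apart along y
- can_tall_c (a point): tallest refillable aluminium spray can (dark steel foot 54 mm across and 14 mm high, body 52 mm across up to 106 mm, then a black nozzle 20 mm across), 120 mm high, about 0.28 kg, low centre of gravity; may be absent; this point is on its axis, half-way up (60 mm above its underside), z up along the axis
- can_mid_c (a point): middle-sized refillable aluminium spray can (dark steel foot 54 mm across and 14 mm high, body 52 mm across up to 86 mm, then a black nozzle 20 mm across), 100 mm high, about 0.28 kg, low centre of gravity; may be absent; this point is on its axis, half-way up (50 mm above its underside), z up along the axis
- can_short_c (a point): shortest refillable aluminium spray can (dark steel foot 54 mm across and 14 mm high, body 52 mm across up to 66 mm, then a black nozzle 20 mm across), 80 mm high, about 0.28 kg, low centre of gravity; may be absent; this point is on its axis, half-way up (40 mm above its underside), z up along the axis
- jar: clear jar of lug nuts with twist cap; not part of the job, origin at its underside
- stick: red torque stick; not part of the job, origin at its underside
- adapter: silver socket adapter; not part of the job, origin at its underside
- prytool: black plastic pry tool; not part of the job, origin at its underside
- gauge: squat tread gauge; not part of the job, origin at its underside
- nut1: single lug nut standing on end; not part of the job, origin at its underside
- nut2: single lug nut standing on end; not part of the job, origin at its underside
Mind the look-alikes: they are no part of the job. Leave any blue, green or purple look-alike of the part that bears can_tall_c alone.

How it is judged:
On the way, in this order (a step that is already met when the one before it is completed fails the run):
1. the wrench's jaws are set to just fit the hex (opening 28 to 31 mm) (value of joint jaw between -0.009 and -0.006 m), for 0.2 s.
2. the valve is opened (over 0.9 rad) with the wrench on the hex (value of joint valve above 0.9 rad and horizontal distance between jaw_mid and nut_mid below 0.014 m and z of jaw_mid in the frame of nut_mid between -0.012 and 0.012 m), for 0.1 s.
3. can tall pressed upright on the middle of the pad, the pad at least 10.5 mm of its 12 mm down (horizontal distance between can_tall_c and pad_top below 0.014 m and z of can_tall_c in the frame of stand below 0.1055 m and angle between can_tall_c's own z axis and vertical below 0.1 rad), for 0.2 s.
4. can mid pressed upright on the middle of the pad, the pad at least 10.5 mm of its 12 mm down (horizontal distance between can_mid_c and pad_top below 0.014 m and z of can_mid_c in the frame of stand below 0.0955 m and angle between can_mid_c's own z axis and vertical below 0.1 rad), for 0.2 s.
5. can short pressed upright on the middle of the pad, the pad at least 10.5 mm of its 12 mm down (horizontal distance between can_short_c and pad_top below 0.014 m and z of can_short_c in the frame of stand below 0.0855 m and angle between can_short_c's own z axis and vertical below 0.1 rad), for 0.2 s.
6. the valve is closed again (under 0.15 rad) with the wrench on the hex (value of joint valve below 0.15 rad and horizontal distance between jaw_mid and nut_mid below 0.014 m and z of jaw_mid in the frame of nut_mid between -0.012 and 0.012 m), for 0.1 s.
At the end, for the whole second after the job is handed in: Valve closed (under 0.15 rad), pad up, wrench lying flat in its rest (handle point within 25 mm of its seat, lying along it), and every can present standing upright on the mat (its centre over the mat) (value of joint valve below 0.15 rad and value of joint pad below 0.002 m and horizontal distance between wrench_grip and rest_seat below 0.025 m and z of wrench_grip in the frame of rest_seat below 0.008 m and angle between each of wrench_grip, can_tall_c, can_mid_c, can_short_c's own z axis and vertical below 0.12 rad and angle between the x axis of wrench_grip and the x axis of rest_seat, either way round below 0.3 rad and x of can_tall_c in the frame of mat_top between -0.063 and 0.063 m and y of can_tall_c in the frame of mat_top between -0.118 and 0.118 m and z of can_tall_c in the frame of mat_top below 0.068 m and x of can_mid_c in the frame of mat_top between -0.063 and 0.063 m and y of can_mid_c in the frame of mat_top between -0.118 and 0.118 m and z of can_mid_c in the frame of mat_top below 0.058 m and x of can_short_c in the frame of mat_top between -0.063 and 0.063 m and y of can_short_c in the frame of mat_top between -0.118 and 0.118 m and z of can_short_c in the frame of mat_top below 0.048 m); the robot touches nothing.
It fails at once if a bystander is moved more than 30 mm (distance of any of jar, stick, adapter, prytool, gauge, nut1, nut2 from where it was at the start of the episode above 0.03 m).
Of can_tall, can_mid, can_short only 1 to 3 are there at a start; the rules pass over those that are not, and their reading is None.
At some moment in a run one of can_tall, can_mid, can_short may be knocked a few centimetres aside while the robot is not near it.
It also fails if it takes over 210 s, if anything falls off the work surface, if the arm or the gripper's body presses on something with over 40 N, if the wrist force passes 120 N, or if a joint passes its speed limit or range.

### The arm

A 6-joint arm with a two-finger parallel gripper is mounted at the origin on the work surface. World frame = base frame: x ahead of the robot, y to its left, z up, the work surface at z = 0. Lengths are in m, angles in rad, forces in N, time in s.
With the tool pointing down it reaches from about 0.225 to 0.875 m from the base axis. Payload 3.4 kg.
Tool frame: the origin (TCP) lies midway between the tips of the shut fingers; the grasp point (between the pads) lies grip_depth behind it (grip_depth is the distance from the TCP to the grasp point, in m); z points along the fingers, x is the direction in which the jaws open and shut, and the axes are right-handed (so a half turn about z gives the same grasp; the last joint's range is limited). The gripper opens to 85 mm and grips with 20 to 120 N. Pads are 22 mm wide; open, the fingers measure 114 mm over their backs; the gripper's body (76 mm by 85 mm) begins 54 mm behind the grasp point. The pads swing forward as they close: fully open they stand 13 mm farther back than shut.
Start: joints at [-1.355, 0.276, 1.505, -0, 1.361, -0.121], TCP at [0.19, -0.543, 0.231] pointing down, gripper open.
Joint ranges: [-2.89, 2.89], [-0.75, 2.08], [0.22, 2.7], [-1.18, 4.32], [0.11, 2.71], [-2.7, 2.7]. Speed limits (rad/s): [2.57, 2.57, 3.14, 3.14, 3.14, 3.14].

### API

Orientations are given as a rotation vector (axis times angle).
In Python, from station import * gives the robot as it stands. The module is installed in compiled form; this text tells all that it offers.
- The arm moves only by the tool arm_command, never from a script. Its argument "steps" is a list that holds one entry, the list of rows, each a list of 7 numbers: the finger opening in cm, from 0 to 8.54, then the shift along the tool's x, y, z in cm, then the turn, a rotation vector about the tool's x, y, z in degrees. In form: [[[grip, dx, dy, dz, wx, wy, wz], ...]]. A call has 1 to 8 rows; each row is the pose to reach, as a shift and turn from the pose measured when the call began, along the tool's axes at that moment; what a row does not reach only later rows make up. A row lasts 1/8 s, in which the tool goes at most 62.5 mm and 10.7 degrees, less where a joint would pass 70% of its speed; a pose out of reach is approached as far as the arm can. A call with a gripper value outside its range is refused whole. The fingers move at their own pace and stop on an object; "newtons" is the grip in N (left out, the last holds). Time passes only in rows, so rows that repeat a pose let the fingers close. It gives the time, the measured TCP pose, the force and the opening at its end, in the units of the state.
- get_obs(): the state, without advancing time (a new reading comes with each control period).
- camera(name): name is "scene" or "side" or "wrist"; returns a dict with "pixels" (420x560x3 uint8, red, green, blue), "z_map" (420x560 float32, m along the optical axis (not along the pixel's ray), 0 where there is no reading), "fovy" (degrees; the focal length in pixels is half the picture's height over the tangent of half this angle, whatever the lens; pixels are square), "cx", "cy" (the principal point, pixels), "cam_to_world" (4x4, takes a point from camera to world coordinates); the wrist camera has in their place "tool_from_camera" (4x4, takes a point from camera to tool coordinates, whose origin is the TCP and whose axes are the tool frame's). Camera axes: x right, y up, looking along -z (the intrinsics and any distortion apply to the point x, -y, -z); pixel columns grow to the right and rows downward; lengths in m; the calibration is good to about 2 mm. The wrist camera is an equidistant fisheye: a pixel r from the principal point sees the ray r / f radians off the axis. A picture is of the moment at which its call begins: read the wrist's pose just before it.
- job_done(): hands the job in, once; it reports no verdict.
Trained networks look in the newest picture that a camera, given by its name, has taken for a name from the list of things; names that differ only in an ending like _2 or _b are one class to them, and where a whole thing is asked for, a point or a joint stands for the part that bears it (a point fixed in the world has none). Each returns a list of dicts, best first, with "confidence" (0 to 1); they miss things now and then, are a little off and sometimes report something else, mostly with a low value. They report only what shows in the picture. A call takes as long as a camera call. They do not tell look-alikes from the thing itself.
- recognise(target, camera): "position" ([column, row] in pixels, amid what is visible of it).
The state is a dict: "time_s": time; "qpos": joint angles; "dq": joint speeds; "joint_efforts": joint torques, N m; "tool_pos": TCP position; "orientation": TCP orientation; "force": force on the tool from outside, world axes, zero at the start; "ft_torque": the same for the moment, N m; "grip_width": opening from 0.0 (shut) to 1.0 (fully open).
Only numpy, scipy, OpenCV 4.12 (cv2) and the standard library are available. Lean on these libraries where they do the work, as an engineer would, in place of code of your own. Each camera call takes 0.05 s, during which the arm holds its last target. There are 200 camera calls.

## Working session

There is one attempt and no reset: what is moved stays moved. The work goes in short steps, Python scripts to look and compute and a tool call to move; the robot and the scene stay as the last step left them, time stands still between calls to the robot, and variables do not carry over. Pictures are saved under pics/ and viewed, about 12 in all and at most 16, crops included, and the job is handed in when it is done.

Besides the shell and the picture viewer there is one more tool, called after "Request:" by a JSON object that holds its "op" and its "data". arm_command: Moves the arm, as the interface text tells. Its arguments: {"type":"object","properties":{"steps":{"type":"array"},"newtons":{"type":"number"}},"required":["steps"]}

```bash
mkdir -p pics
cat > h.py <<'E'
from station import *
import numpy as np, cv2
from scipy.spatial.transform import Rotation as R
def shot(n,save=None):
    o=get_obs(); c=camera(n); c['o']=o
    if 'cam_to_world' not in c:
        T=np.eye(4);T[:3,:3]=R.from_rotvec(o['orientation']).as_matrix();T[:3,3]=o['tool_pos']
        c['M']=T@np.array(c['tool_from_camera']);c['fish']=True
    else: c['M']=np.array(c['cam_to_world']);c['fish']=False
    c['f']=210/np.tan(np.radians(c['fovy'])/2)
    if save: cv2.imwrite('pics/'+save,c['pixels'][:,:,::-1])
    return c
def ray(c,u,v):
    x=(u-c['cx']);y=(v-c['cy']);
    if c['fish']:
        r=np.hypot(x,y);t=r/c['f'];k=np.tan(t)/max(r,1e-9)
    else:k=1/c['f']
    return np.array([x*k,-y*k,-1.])
def at(c,u,v,z=None):
    """world point from depth map, or on plane z"""
    d=ray(c,u,v);o=c['M'][:3,3];w=c['M'][:3,:3]@d
    if z is None: return o+w*c['z_map'][int(round(v)),int(round(u))]
    return o+w*(z-o[2])/w[2]
def proj(c,p):
    q=np.linalg.inv(c['M'])@np.append(p,1);x,y,z=q[0],-q[1],-q[2]
    r=np.hypot(x,y);k=(np.arctan2(r,z)/r if c['fish'] else 1/z)*c['f']
    return np.array([c['cx']+x*k,c['cy']+y*k])
def cloud(c):
    v,u=np.mgrid[0:420,0:560];x=u-c['cx'];y=v-c['cy']
    if c['fish']:
        r=np.hypot(x,y)+1e-9;k=np.tan(np.minimum(r/c['f'],1.5))/r
    else:k=1/c['f']
    d=np.stack([x*k,-y*k,-np.ones_like(x*k)],-1)*c['z_map'][...,None]
    return d@c['M'][:3,:3].T+c['M'][:3,3]
E
python3 - <<'E'
from h import *
for n in ('scene','side','wrist'):
    c=shot(n,n+'0.png');print(n,c['fovy'],c['cx'],c['cy'],c['M'][:3,3].round(3),[k for k in c])
    for t in ['wrench_grip','worm_top','jaw_mid','rest_seat','nut_mid','pad_top','mat_top','can_tall_c','can_mid_c','can_short_c','jar','stick','adapter','prytool','gauge','nut1','stand']:
        for r in recognise(t,n)[:3]:
            u,v=r['position']
            print(t,round(r['confidence'],2),round(u),round(v),at(c,u,v).round(3))
print(get_obs())
E
cd pics; python3 -c "
import cv2,numpy as np
a=[cv2.imread(n+'0.png') for n in('scene','side')]
cv2.imwrite('a.png',cv2.resize(a[0],(800,600)));cv2.imwrite('b.png',cv2.resize(a[1],(800,600)))"
```

```text
scene 57.93630802114535 275.1988085543328 203.8006429752599 [ 0.911 -0.281  0.872] ['pixels', 'z_map', 'fovy', 'cx', 'cy', 'cam_to_world', 'o', 'M', 'fish', 'f']
wrench_grip 0.8 358 146 [0.561 0.326 0.038]
wrench_grip 0.53 346 148 [0.53  0.318 0.006]
worm_top 0.86 356 143 [0.551 0.333 0.036]
jaw_mid 0.68 356 146 [0.558 0.323 0.037]
jaw_mid 0.39 283 301 [ 0.739 -0.117  0.025]
rest_seat 0.83 348 148 [0.533 0.323 0.006]
rest_seat 0.31 295 216 [0.602 0.049 0.034]
nut_mid 0.6 294 216 [0.601 0.046 0.034]
pad_top 0.88 276 228 [ 0.605 -0.019  0.058]
mat_top 0.64 190 306 [ 0.6   -0.278  0.005]
can_tall_c 0.81 166 197 [ 0.372 -0.169  0.088]
can_tall_c 0.81 143 248 [ 0.464 -0.283  0.109]
can_tall_c 0.66 352 144 [0.543 0.326 0.032]
can_short_c 0.63 359 146 [0.563 0.329 0.036]
jar 0.93 354 254 [0.781 0.05  0.105]
stick 0.72 284 305 [ 0.746 -0.12   0.021]
adapter 0.65 390 208 [0.744 0.251 0.02 ]
prytool 0.55 253 178 [0.43  0.055 0.009]
prytool 0.3 286 152 [0.437 0.171 0.027]
gauge 0.75 195 219 [ 0.484 -0.156  0.111]
gauge 0.7 287 151 [0.438 0.173 0.033]
nut1 0.62 371 224 [0.744 0.175 0.025]
nut1 0
[... 1525 characters left out ...]
l_c 0.48 57 0 [ 0.325 -0.177  0.015]
{'time_s': 2.7, 'qpos': array([-1.35500375e+00,  2.75878116e-01,  1.50490050e+00, -1.28970312e-05,
        1.36070862e+00, -1.21031198e-01]), 'dq': array([-0.00094548,  0.00049591,  0.00142081, -0.00060166, -0.00095161,
        0.0009546 ]), 'joint_efforts': array([ 3.59816838e-06, -4.16648734e+01, -2.46095502e+01, -1.48360873e-04,
        4.05635355e-04, -2.03902815e-06]), 'tool_pos': array([ 0.19001173, -0.54272589,  0.2313403 ]), 'orientation': array([ 2.56230112e+00, -1.81761192e+00,  1.09171245e-04]), 'force': array([-0.08406128, -0.19440488,  0.6456298 ]), 'ft_torque': array([ 0.02113246, -0.03900941, -0.00532989]), 'grip_width': 1.0012323916892558}
```

View pics/a.png

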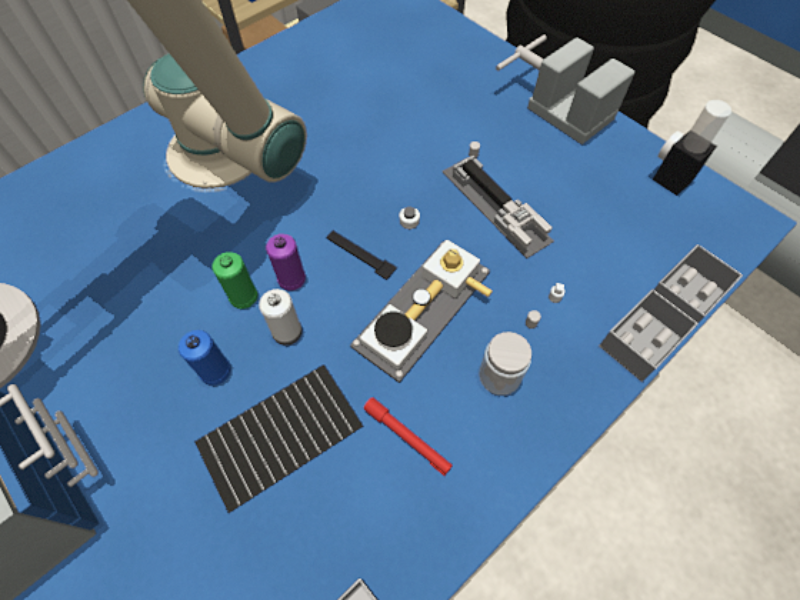

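View pics/b.png

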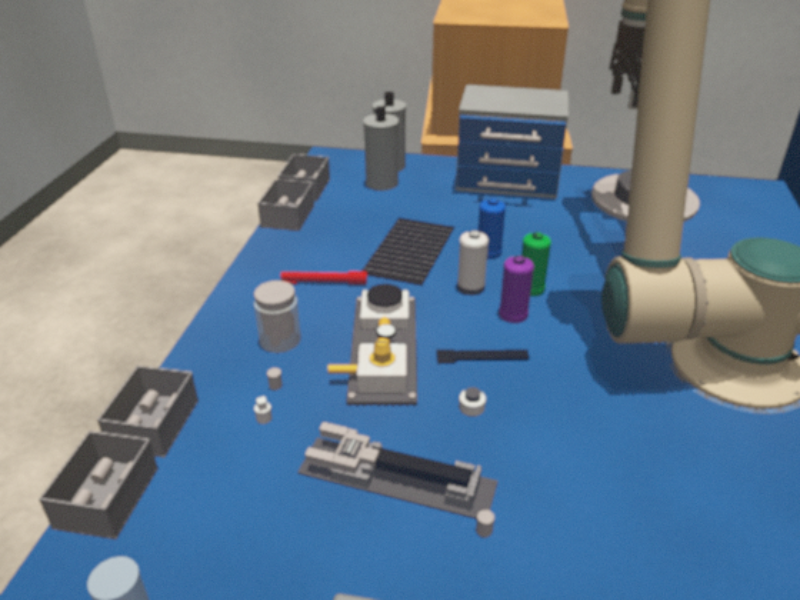

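```bash
cat >> h.py <<'E'
def rel(pos,xdir=None,name=''):
    """move numbers for TCP pos (world), tool down, tool x along angle xdir (rad, mod pi)"""
    o=get_obs();T=R.from_rotvec(o['orientation']).as_matrix()
    d=T.T@(np.array(pos)-o['tool_pos'])*100
    w=np.zeros(3)
    if xdir is not None:
        best=None
        for k in (0,np.pi):
            a=xdir+k;D=np.array([[np.cos(a),np.sin(a),0],[np.sin(a),-np.cos(a),0],[0,0,-1.]]).T
            r=R.from_matrix(T.T@D).as_rotvec(degrees=True)
            print(name,'move',d.round(2),'turn',r.round(1))
    else: print(name,'move',d.round(2))
def st():
    o=get_obs();T=R.from_rotvec(o['orientation']).as_matrix()
    print('t',o['time_s'],'tcp',o['tool_pos'].round(4),'xdir',round(np.degrees(np.arctan2(T[1,0],T[0,0])),2),'z',T[:,2].round(3),'F',o['force'].round(1),'g',round(o['grip_width'],3),'q6',o['qpos'].round(2))
E
python3 - <<'E'
from h import *
import station
print([k for k in dir(station) if k[0]!='_'], getattr(station,'grip_depth',None))
P=[];C=[]
for n in ('scene','side'):
    c=shot(n);p=cloud(c).reshape(-1,3);k=c['pixels'].reshape(-1,3).astype(int);np.savez(n+'.npz',p=p,k=k)
    P.append(p);C.append(k)
    hsv=cv2.cvtColor(c['pixels'],cv2.COLOR_RGB2HSV).reshape(-1,3)
    # silver can
    m=(abs(p[:,0]-.45)<.06)&(abs(p[:,1]+.14)<.06)&(p[:,2]>.02)&(hsv[:,1]<60)
    q=p[m];print(n,'can n',m.sum(),'range',q.min(0).round(3),q.max(0).round(3))
    b=q[(q[:,2]>.02)&(q[:,2]<.1)]
    from scipy.optimize import least_squares
    s=least_squares(lambda x:np.hypot(b[:,0]-x[0],b[:,1]-x[1])-.026,[.46,-.14],loss='soft_l1',f_scale=.002);print(' axis',s.x.round(4))
    t=q[q[:,2]>.112];print(' nozzle',len(t),t.mean(0).round(4) if len(t) else '')
    # mat: dark, low
    m=(k.max(1)<70)&(abs(p[:,2])<.012)&(abs(p[:,0]-.61)<.13)&(abs(p[:,1]+.27)<.15)
    r=cv2.minAreaRect(p[m][:,:2].astype(np.float32));print(' mat',r,np.median(p[m][:,2]))
    # nut: yellow
    m=(hsv[:,0]>15)&(hsv[:,0]<32)&(hsv[:,1]>110)&(abs(p[:,0]-.575)<.035)&(abs(p[:,1]-.155)<.04)&(p[:,2]>.06)
    print(' nut',m.sum(),p[m].mean(0).round(4) if m.sum() else '',p[m].max(0) if m.sum() else '')
    m=(k.max(1)<70)&(abs(p[:,0]-.605)<.05)&(abs(p[:,1]+.018)<.05)&(p[:,2]>.048)
    r=cv2.minEnclosingCircle(p[m][:,:2].astype(np.float32));print(' pad',r,np.median(p[m],axis=0).round(4))
    # base plate + blocks
    m=(k.min(1)>150)&(hsv[:,1]<40)&(abs(p[:,0]-.59)<.12)&(abs(p[:,1]-.07)<.2)&(abs(p[:,2]-.045)<.012)
    print(' blocktops',m.sum())
    # grey bg cylinders
c=P[1].reshape(420,560,3);print(c[105,266],c[130,266],c[90,280])
E
```

```text
['IKError', 'camera', 'get_obs', 'grip_depth', 'job_done', 'recognise'] 0.0187
scene can n 710 range [ 0.439 -0.174  0.02 ] [ 0.489 -0.123  0.124]
 axis [ 0.4623 -0.1477]
 nozzle 227 [ 0.4658 -0.1486  0.1158]
 mat ((0.5868006348609924, -0.26110705733299255), (0.2593398988246918, 0.21818095445632935), 88.56658935546875) 0.004477658815808139
 nut 90 [0.581  0.1402 0.0742] [0.59017712 0.15457466 0.08577637]
 pad ((0.6065172553062439, -0.022120404988527298), 0.03178634122014046) [ 0.607  -0.0231  0.0572]
 blocktops 1105
side can n 673 range [ 0.437 -0.171  0.02 ] [ 0.487 -0.116  0.119]
 axis [ 0.4628 -0.1473]
 nozzle 45 [ 0.4619 -0.1429  0.1162]
 mat ((0.5627120137214661, -0.25632888078689575), (0.23762348294258118, 0.1993248462677002), 82.1200180053711) 0.0008713736936825089
 nut 130 [0.5736 0.1554 0.0728] [0.58670991 0.16573922 0.08496994]
 pad ((0.6055294871330261, -0.016140492632985115), 0.03273205831646919) [ 0.6034 -0.0136  0.0539]
 blocktops 768
[ 0.7147466  -0.52395388  0.09910139] [ 0.71413442 -0.5126552   0.01365764] [ 0.68747181 -0.63270118  0.10988062]
```

Request:
{"op": "arm_command", "data": {"steps": [[[8.5, 0, 0, -8, 0, 0, 0], [8.5, 0, 0, -8, 0, 0, 0]]]}}

```text
time_s: 3.05
tool_pos: [0.1904, -0.5441, 0.315]
orientation: [2.559, -1.815, 0.007]
force: [-0.7, 0.3, -0.4]
grip_width: 0.997
```

Request:
{"op": "arm_command", "data": {"steps": [[[8.5, -9, -8, 0, 0, 0, -18], [8.5, -18, -16, 0, 0, 0, -36], [8.5, -26, -24, 0, 0, 0, -54], [8.5, -35, -32, 0, 0, 0, -72], [8.5, -44, -40, 0, 0, 0, -80], [8.5, -50, -46, 0, 0, 0, -90], [8.5, -56, -52, 0, 0, 0, -100], [8.5, -64, -58, 0, 0, 0, -110]]]}}

```text
time_s: 4.05
tool_pos: [0.3878, -0.0815, 0.3126]
orientation: [3.106, 0.425, 0.003]
force: [1.6, -0.4, -0.3]
grip_width: 0.995
```

```bash
python3 -c "
from h import *
st();rel([.56,.33,.25],np.radians(75))"
```

```text
t 4.05 tcp [ 0.3878 -0.0815  0.3126] xdir 15.57 z [ 0.003 -0.007 -1.   ] F [ 1.6 -0.4 -0.3] g 0.995 q6 [-0.38 -0.04  1.68 -0.01  1.5  -0.65]
 move [ 27.63 -35.06   6.03] turn [  0.4   0.2 -59.4]
 move [ 27.63 -35.06   6.03] turn [  0.2  -0.5 120.6]
```

Request:
{"op": "arm_command", "data": {"steps": [[[8.5, 4, -5, 0, 0, 0, -9], [8.5, 8, -10, 1, 0, 0, -18], [8.5, 12, -15, 2, 0, 0, -26], [8.5, 16, -20, 3, 0, 0, -34], [8.5, 20, -25, 4, 0, 0, -42], [8.5, 24, -30, 5, 0, 0, -50], [8.5, 27.6, -35.1, 6, 0, 0, -59.4], [8.5, 27.6, -35.1, 6, 0, 0, -59.4]]]}}

```text
time_s: 5.05
tool_pos: [0.5598, 0.3336, 0.2483]
orientation: [2.485, 1.912, -0.005]
force: [-1.4, -1.1, 0.3]
grip_width: 0.995
```

Request:
{"op": "arm_command", "data": {"steps": [[[8.5, 0, 0, 0, 0, 0, 0], [8.5, 0, 0, 0, 0, 0, 0]]]}}

```text
time_s: 5.3
tool_pos: [0.5595, 0.3323, 0.2486]
orientation: [2.486, 1.91, -0.006]
force: [0.2, -0.5, 0.3]
grip_width: 0.997
```

Run:
```python
from h import *
st();c=shot('wrist','w1.png');np.savez('w1.npz',z=c['z_map'])
for t in ['wrench_grip','worm_top','jaw_mid','rest_seat','nut_mid','can_tall_c','can_short_c']:
    for r in recognise(t,'wrist')[:3]:
        u,v=r['position'];print(t,round(r['confidence'],2),round(u),round(v),at(c,u,v).round(4))
p=cloud(c)
k=c['pixels'].astype(int)
m=(k.max(2)<70)&(p[...,2]>.036)&(p[...,2]<.05)&(abs(p[...,0]-.52)<.12)&(abs(p[...,1]-.335)<.06)
q=p[m];r=cv2.minAreaRect(q[:,:2].astype(np.float32));print(r,np.median(q[:,2]),len(q))
im=cv2.imread('pics/w1.png');im=cv2.resize(im,(800,600));cv2.imwrite('pics/w1b.png',im)
```

```text
t 5.3 tcp [0.5595 0.3323 0.2486] xdir 75.08 z [ 0.001 -0.008 -1.   ] F [ 0.2 -0.5  0.3] g 0.997 q6 [ 0.43  0.39  1.3  -0.01  1.46 -0.88]
wrench_grip 0.87 284 167 [0.549  0.3314 0.0382]
worm_top 0.37 138 105 [0.4315 0.1866 0.0345]
jaw_mid 0.7 276 168 [0.5502 0.3214 0.0232]
rest_seat 0.83 288 108 [0.4875 0.352  0.0433]
nut_mid 0.68 122 234 [0.5734 0.116  0.0501]
nut_mid 0.28 136 236 [0.5721 0.1544 0.0801]
can_tall_c 0.69 8 133 [ 0.3823 -0.0497  0.0271]
can_tall_c 0.58 4 200 [ 0.4722 -0.1268  0.0141]
can_tall_c 0.22 16 283 [ 0.6211 -0.2066  0.0052]
((0.5057104229927063, 0.3388412594795227), (0.03326689451932907, 0.18006344139575958), 82.5335693359375) 0.04255636180588962 2933
```

View pics/w1b.png

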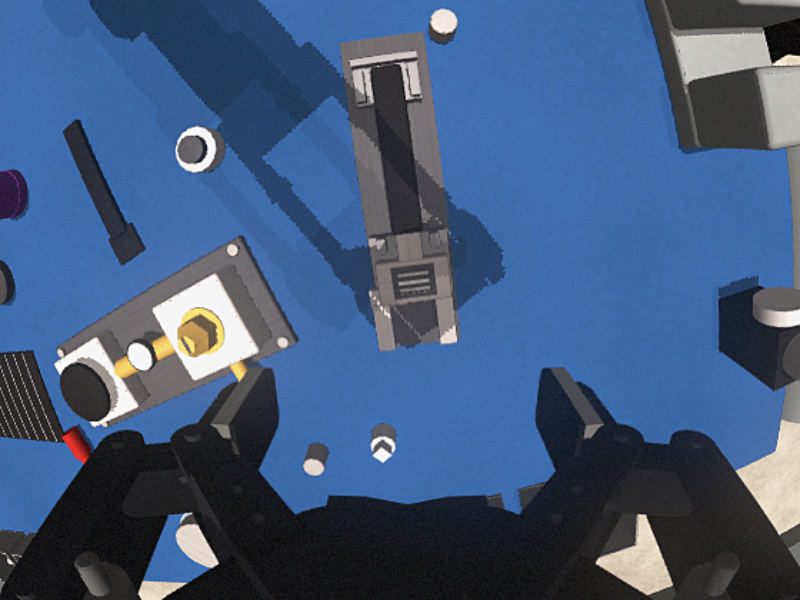

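```bash
cat >> h.py <<'E'
def ortho(c,x0,x1,y0,y1,z,s,fn=None):
    """image: columns = world x from x0, rows = world y from y1 downward, s px/m"""
    W,H=int((x1-x0)*s),int((y1-y0)*s)
    X,Y=np.meshgrid(x0+np.arange(W)/s,y1-np.arange(H)/s)
    P=np.stack([X,Y,np.full_like(X,z),np.ones_like(X)],-1)@np.linalg.inv(c['M']).T
    x,y,d=P[...,0],-P[...,1],-P[...,2];r=np.hypot(x,y)+1e-12
    k=(np.arctan2(r,d)/r if c['fish'] else 1/d)*c['f']
    im=cv2.remap(c['pixels'],(c['cx']+x*k).astype(np.float32),(c['cy']+y*k).astype(np.float32),cv2.INTER_CUBIC)
    if fn: cv2.imwrite('pics/'+fn,im[:,:,::-1])
    return im
E
python3 - <<'E'
from h import *
c=shot('wrist')
a=ortho(c,.41,.66,.27,.39,.038,3000)
b=ortho(c,.51,.635,.10,.20,.078,2000)   # nut top
g=np.zeros((570,750,3),np.uint8);g[:360]=a;g[370:570,:250]=b
for i in range(0,750,60): cv2.line(g,(i,0),(i,6 if i%300 else 14),(255,0,0),1)
for j in range(0,360,60): cv2.line(g,(0,j),(6,j),(255,0,0),1)
b2=ortho(c,.51,.635,.10,.20,.050,2000);g[370:570,260:510]=b2
cv2.imwrite('pics/o1.png',g[:,:,::-1])
# handle: dark region in ortho at top of handle z=.042
a=ortho(c,.41,.66,.27,.39,.042,3000).max(2)
m=(a<52).astype(np.uint8);m[:,:90]=0;m[:,480:]=0
for col in range(150,400,30):
    r=np.where(m[100:260,col])[0]; print(col,.41+col/3000, r.min()+100 if len(r) else None,r.max()+100 if len(r) else None,len(r))
E
```

```text
150 0.45999999999999996 100 171 39
180 0.47 105 174 49
210 0.48 109 176 59
240 0.49 112 181 61
270 0.5 116 184 43
300 0.51 120 188 22
330 0.52 125 191 19
360 0.53 126 197 36
390 0.54 130 242 31
```

View pics/o1.png

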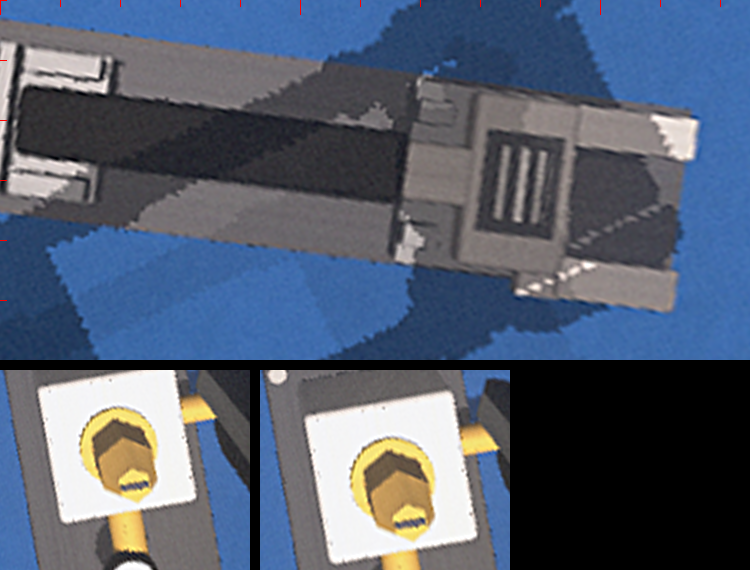

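Wrench lies along −7°, jaws ≈37 mm open, worm at ≈(0.582, 0.329), handle point ≈(0.495, 0.341); nut flats and the block are clear. Now to the worm.

```bash
python3 -c "
from h import *
st();rel([.590,.3283,.062],np.radians(82.9))"
```

```text
t 5.75 tcp [0.5599 0.3332 0.2486] xdir 75.12 z [ 0.001 -0.006 -1.   ] F [-0.5 -0.4 -0. ] g 0.995 q6 [ 0.43  0.39  1.3  -0.01  1.46 -0.88]
 move [ 0.41  2.99 18.67] turn [ 0.1  0.4 -7.8]
 move [ 0.41  2.99 18.67] turn [  0.5  -0.2 172.2]
```

Request:
{"op": "arm_command", "data": {"steps": [[[0, 0.4, 3, 6, 0, 0.4, -7.8], [0, 0.4, 3, 12, 0, 0.4, -7.8], [0, 0.4, 3, 16, 0, 0.4, -7.8], [0, 0.4, 3, 18, 0, 0.4, -7.8], [0, 0.4, 3, 18.6, 0, 0.4, -7.8], [0, 0.4, 3, 18.6, 0, 0.4, -7.8], [0, 0.4, 3, 18.6, 0, 0.4, -7.8]]]}}

```text
time_s: 6.62
tool_pos: [0.5911, 0.3287, 0.0643]
orientation: [2.352, 2.079, 0.008]
force: [0.4, 0.7, 1.0]
grip_width: 0.001
```

```bash
python3 -c "
from h import *
st();rel([.590,.3283,.046],np.radians(82.9))"
```

```text
t 6.625 tcp [0.5911 0.3287 0.0643] xdir 82.93 z [ 0.005  0.001 -1.   ] F [0.4 0.7 1. ] g 0.001 q6 [ 0.41  0.54  1.51 -0.    1.09 -1.04]
 move [-0.05 -0.11  1.82] turn [ 0.3 -0.1  0. ]
 move [-0.05 -0.11  1.82] turn [   0.2    0.5 -180. ]
```

Request:
{"op": "arm_command", "data": {"steps": [[[0, 0, -0.1, 1.5, 0, 0, 0], [0, 0, -0.1, 1.9, 0, 0, 0], [0, 0, -0.1, 2.1, 0, 0, 0], [0, 0, -0.1, 2.1, 0, 0, 0]]]}}

```text
time_s: 7.12
tool_pos: [0.5897, 0.3287, 0.0435]
orientation: [2.353, 2.079, 0.006]
force: [-2.0, 0.1, 3.8]
grip_width: -0.002
```

Request:
{"op": "arm_command", "data": {"steps": [[[0, 0, 0, 0.03, 0, 0, 0], [0, 0, -0.4, 0.03, 0, 0, 0], [0, 0, -0.8, 0.03, 0, 0, 0], [0, 0, -1.2, 0.03, 0, 0, 0], [0, 0, -1.6, 0.03, 0, 0, 0], [0, 0, -1.6, 0.03, 0, 0, 0]]]}}

```text
time_s: 7.88
tool_pos: [0.573, 0.3308, 0.0432]
orientation: [2.353, 2.08, 0.005]
force: [0.1, -0.6, 2.6]
grip_width: -0.004
```

Request:
{"op": "arm_command", "data": {"steps": [[[0, 0, 0, -1.5, 0, 0, 0], [0, 0, 1.6, -1.5, 0, 0, 0], [0, 0, 1.6, -1.5, 0, 0, 0]]]}}

```text
time_s: 8.25
tool_pos: [0.5908, 0.3286, 0.0585]
orientation: [2.353, 2.078, 0.008]
force: [0.9, -1.3, 0.1]
grip_width: 0.005
```

Request:
{"op": "arm_command", "data": {"steps": [[[0, 0, -0.1, 1.3, 0, 0, 0], [0, 0, -0.1, 1.57, 0, 0, 0], [0, 0, -0.1, 1.57, 0, 0, 0], [0, 0, -0.5, 1.57, 0, 0, 0], [0, 0, -0.9, 1.57, 0, 0, 0], [0, 0, -1.3, 1.57, 0, 0, 0], [0, 0, -1.7, 1.57, 0, 0, 0], [0, 0, -1.7, 1.57, 0, 0, 0]]]}}

```text
time_s: 9.25
tool_pos: [0.5751, 0.3306, 0.0433]
orientation: [2.352, 2.077, 0.011]
force: [1.2, -0.7, 5.7]
grip_width: 0.001
```

Request:
{"op": "arm_command", "data": {"steps": [[[0, 0, 0, -2, 0, 0, 0], [0, 0, 0.2, -5, 0, 0, 0], [0, 0, 0.2, -5, 0, 0, 0]]]}}

```text
time_s: 9.62
tool_pos: [0.5778, 0.3309, 0.0947]
orientation: [2.351, 2.077, 0.016]
force: [0.2, 0.4, -1.1]
grip_width: 0.002
```

Run:
```python
from h import *
st();c=shot('wrist','w2.png')
a=ortho(c,.47,.67,.26,.40,.038,4000,'o2.png')
```

```text
t 9.625 tcp [0.5778 0.3309 0.0947] xdir 82.92 z [ 0.011  0.003 -1.   ] F [ 0.2  0.4 -1.1] g 0.002 q6 [ 0.42  0.5   1.5  -0.    1.13 -1.03]
```

View pics/o2.png

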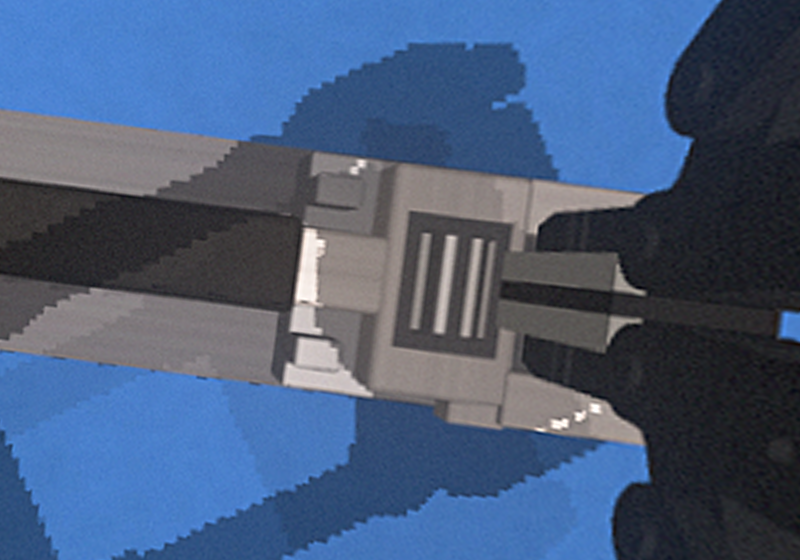

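Request:
{"op": "arm_command", "data": {"steps": [[[0, 0.1, 1.1, 3.5, -0.2, 0.6, 0], [0, 0.1, 1.1, 4.8, -0.2, 0.6, 0], [0, 0.1, 1.1, 5.15, -0.2, 0.6, 0], [0, 0.1, 1.1, 5.17, -0.2, 0.6, 0], [0, 0.1, 0.6, 5.17, -0.2, 0.6, 0], [0, 0.1, 0.2, 5.17, -0.2, 0.6, 0], [0, 0.1, -0.3, 5.17, -0.2, 0.6, 0], [0, 0.1, -0.3, 5.17, -0.2, 0.6, 0]]]}}

```text
time_s: 10.68
tool_pos: [0.5752, 0.3303, 0.0432]
orientation: [2.351, 2.079, 0.029]
force: [0.7, -5.4, 10.9]
grip_width: -0.003
```

Request:
{"op": "arm_command", "data": {"steps": [[[0, 0, 0, -1.5, 0, 0, 0], [0, 0, 1.4, -1.5, 0, 0, 0], [0, 0, 1.4, -1.5, 0, 0, 0]]]}}

```text
time_s: 11.05
tool_pos: [0.5901, 0.3285, 0.058]
orientation: [2.351, 2.078, 0.03]
force: [-0.5, 0.0, -0.2]
grip_width: -0.002
```

```bash
python3 -c "
from h import *
st();rel([.590,.3283,.0428],np.radians(82.9))"
```

```text
t 11.05 tcp [0.5901 0.3285 0.058 ] xdir 82.94 z [ 0.017  0.01  -1.   ] F [-0.5  0.  -0.2] g -0.002 q6 [ 0.4   0.54  1.53  0.    1.05 -1.05]
 move [-0.04 -0.03  1.52] turn [ 0.9 -0.7  0. ]
 move [-0.04 -0.03  1.52] turn [   1.     1.4 -180. ]
```

Request:
{"op": "arm_command", "data": {"steps": [[[0, 0, 0, 1.2, 0.9, -0.7, 0], [0, 0, 0, 1.47, 0.9, -0.7, 0], [0, 0, 0, 1.5, 0.9, -0.7, 0], [0, 0, -0.5, 1.5, 0.9, -0.7, 0], [0, 0, -0.9, 1.5, 0.9, -0.7, 0], [0, 0, -1.3, 1.5, 0.9, -0.7, 0], [0, 0, -1.3, 1.5, 0.9, -0.7, 0]]]}}

```text
time_s: 11.92
tool_pos: [0.5788, 0.3302, 0.0434]
orientation: [2.352, 2.08, 0.002]
force: [0.9, -2.4, 6.8]
grip_width: -0.003
```

Request:
{"op": "arm_command", "data": {"steps": [[[0, 0, 0, -2, 0, 0, 0], [0, 0, -1, -7, 0, 0, 0], [0, 0, -1.5, -7, 0, 0, 0], [0, 0, -1.5, -7, 0, 0, 0]]]}}

```text
time_s: 12.42
tool_pos: [0.5627, 0.332, 0.1123]
orientation: [2.352, 2.081, -0.001]
force: [-1.0, -0.5, 0.2]
grip_width: 0.001
```

Run:
```python
from h import *
st();c=shot('wrist','w3.png')
a=ortho(c,.47,.67,.26,.40,.038,4000)
a=a[60:500,240:]
cv2.imwrite('pics/o3.png',a[:,:,::-1])
```

```text
t 12.425 tcp [0.5627 0.332  0.1123] xdir 82.99 z [ 0.    -0.002 -1.   ] F [-1.  -0.5  0.2] g 0.001 q6 [ 0.43  0.47  1.5  -0.    1.17 -1.02]
```

View pics/o3.png

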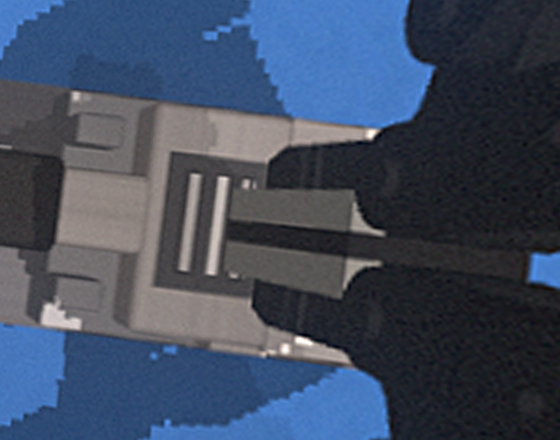

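Request:
{"op": "arm_command", "data": {"steps": [[[0, 0, 4, -2, 0, 0, 0], [0, 0, 8, -2, 0, 0, 0], [0, 0, 10, -2, 0, 0, 0], [0, 0, 10, -2, 0, 0, 0]]]}}

```text
time_s: 12.98
tool_pos: [0.6625, 0.3187, 0.1289]
orientation: [2.355, 2.08, -0.008]
force: [-0.8, 0.2, 0.7]
grip_width: -0.002
```

Run:
```python
from h import *
st();c=shot('wrist','w4.png')
a=ortho(c,.54,.66,.28,.37,.038,6000,'o4.png')
```

```text
t 12.975 tcp [0.6625 0.3187 0.1289] xdir 82.9 z [-0.004 -0.003 -1.   ] F [-0.8  0.2  0.7] g -0.002 q6 [ 0.35  0.58  1.26 -0.    1.3  -1.09]
```

View pics/o4.png

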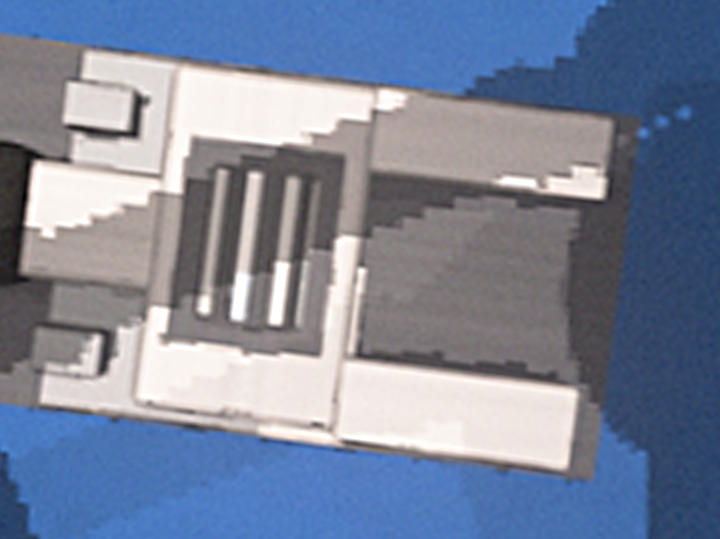

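```bash
python3 -c "
from h import *
rel([.590,.3283,.0428],np.radians(82.9))"
```

```text
move [ 0.08 -7.14  8.67] turn [-0.2  0.2  0. ]
 move [ 0.08 -7.14  8.67] turn [  -0.3   -0.4 -180. ]
```

Request:
{"op": "arm_command", "data": {"steps": [[[0, 0, -4, 3, 0, 0, 0], [0, 0.1, -7.1, 6, 0, 0, 0], [0, 0.1, -7.1, 7.3, 0, 0, 0], [0, 0.1, -7.1, 7.3, 0, 0, 0]]]}}

```text
time_s: 13.52
tool_pos: [0.5894, 0.3285, 0.0555]
orientation: [-2.352, -2.081, 0.012]
force: [1.4, 0.1, 0.0]
grip_width: 0.0
```

```bash
python3 -c "
from h import *
st();rel([.590,.3283,.0428],np.radians(82.9))"
```

```text
t 13.525 tcp [0.5894 0.3285 0.0555] xdir 82.99 z [-0.006 -0.004 -1.   ] F [1.4 0.1 0. ] g 0.0 q6 [ 0.41  0.55  1.51 -0.    1.09 -1.04]
 move [-0.01  0.07  1.27] turn [-0.3  0.3  0.1]
 move [-0.01  0.07  1.27] turn [  -0.5   -0.5 -179.9]
```

Request:
{"op": "arm_command", "data": {"steps": [[[0, 0, 0.1, 1.1, 0, 0, 0], [0, 0, 0.1, 1.25, 0, 0, 0], [0, 0, 0.1, 1.28, 0, 0, 0], [0, 0, -0.3, 1.28, 0, 0, 0], [0, 0, -0.7, 1.28, 0, 0, 0], [0, 0, -1.1, 1.28, 0, 0, 0], [0, 0, -1.5, 1.28, 0, 0, 0], [0, 0, -1.5, 1.28, 0, 0, 0]]]}}

```text
time_s: 14.52
tool_pos: [0.574, 0.3306, 0.0433]
orientation: [-2.352, -2.081, 0.012]
force: [0.6, -0.6, 6.5]
grip_width: 0.0
```

Request:
{"op": "arm_command", "data": {"steps": [[[0, 0, 0, -2, 0, 0, 0], [0, 0, 4, -7, 0, 0, 0], [0, 0, 9, -8.5, 0, 0, 0], [0, 0, 9, -8.5, 0, 0, 0], [0, 0, 9, -8.5, 0, 0, 0]]]}}

```text
time_s: 15.15
tool_pos: [0.6616, 0.3196, 0.1257]
orientation: [-2.35, -2.078, 0.02]
force: [-0.6, 0.3, 0.2]
grip_width: 0.006
```

```bash
cat > jaw.py <<'E'
from h import *
def jaw(c,Hx,Hy,th,z,zmin=.03):
    p=cloud(c).reshape(-1,3);d=p[:,:2]-[Hx,Hy]
    e=np.array([np.cos(th),np.sin(th)]);n=np.array([-e[1],e[0]])
    x=d@e;y=d@n
    for lo,hi in ((112,120),(120,128),(128,136),(136,141)):
        m=(x>lo/1e3)&(x<hi/1e3)&(p[:,2]>zmin)&(p[:,2]<z+.006)&(abs(y)<.05)
        Y=np.sort(y[m])*1e3
        if len(Y)<5: continue
        g=np.diff(Y);i=g.argmax();print(lo,hi,len(Y),'outer',Y[0].round(1),Y[-1].round(1),'inner',Y[i].round(1),Y[i+1].round(1),'gap',g[i].round(1))
E
python3 - <<'E'
from jaw import *
st();c=shot('wrist','w5.png');jaw(c,.4948,.3406,np.radians(-7.1),.038)
a=ortho(c,.54,.66,.28,.37,.038,6000,'o5.png')
E
```

```text
t 15.15 tcp [0.6616 0.3196 0.1257] xdir 82.98 z [-0.012 -0.005 -1.   ] F [-0.6  0.3  0.2] g 0.006 q6 [ 0.36  0.58  1.26 -0.    1.31 -1.09]
112 120 427 outer -29.1 27.5 inner -16.0 14.1 gap 30.1
120 128 439 outer -29.2 27.7 inner -16.1 14.0 gap 30.1
128 136 437 outer -30.1 27.9 inner -15.9 13.9 gap 29.9
136 141 266 outer -30.3 28.0 inner -15.9 14.0 gap 29.9
```

View pics/o5.png

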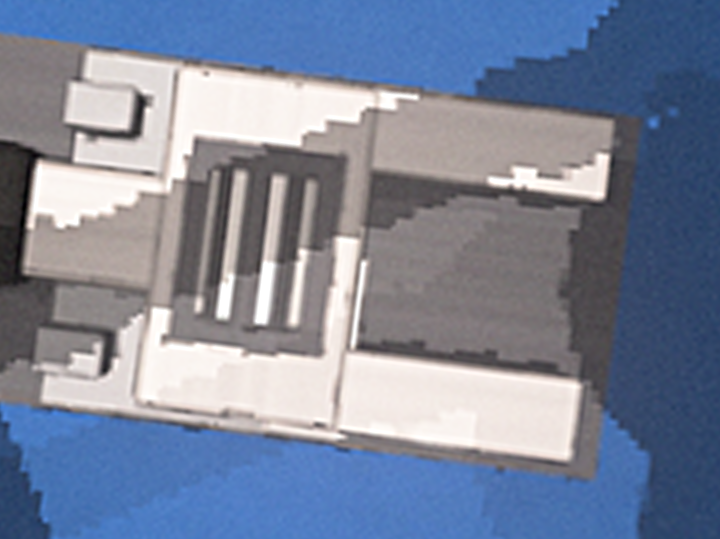

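```bash
python3 -c "
from h import *
rel([.648,.138,.20],np.radians(82.9))"
```

```text
move [-18.25   0.81  -7.32] turn [-0.7  0.4  0.1]
 move [-18.25   0.81  -7.32] turn [  -0.6   -1.  -179.9]
```

Request:
{"op": "arm_command", "data": {"steps": [[[8.5, -3, 0.8, -6, -0.7, 0.4, 0], [8.5, -9, 0.8, -7.3, -0.7, 0.4, 0], [8.5, -15, 0.8, -7.3, -0.7, 0.4, 0], [8.5, -18.3, 0.8, -7.3, -0.7, 0.4, 0], [8.5, -18.3, 0.8, -7.3, -0.7, 0.4, 0], [8.5, -18.3, 0.8, -7.3, -0.7, 0.4, 0]]]}}

```text
time_s: 15.95
tool_pos: [0.6467, 0.1386, 0.1992]
orientation: [-2.351, -2.082, -0.0]
force: [0.3, 0.1, 1.3]
grip_width: 0.996
```

Run:
```python
from h import *
st();c=shot('wrist','w6.png');np.savez('w6.npz',z=c['z_map'],M=c['M'])
g=np.zeros((600,800,3),np.uint8)
b=ortho(c,.516,.636,.086,.206,.050,3300); g[:b.shape[0],:b.shape[1]]=b
b=ortho(c,.516,.636,.086,.206,.070,3300); g[:b.shape[0],400:400+b.shape[1]]=b
b=ortho(c,.55,.66,-.07,.03,.056,1800); g[405:405+b.shape[0],:b.shape[1]]=b
cv2.imwrite('pics/o6.png',g[:,:,::-1])
p=cloud(c);k=c['pixels']
top=(p[...,2]>.079)&(p[...,2]<.088)&(np.hypot(p[...,0]-.576,p[...,1]-.147)<.03)
print('tip',top.sum(),p[top].mean(0) if top.any() else '')
m=(p[...,2]>.045)&(p[...,2]<.056)&(k.min(2)>140)&(np.hypot(p[...,0]-.576,p[...,1]-.147)<.06)
print('block',cv2.minAreaRect(p[m][:,:2].astype(np.float32)),np.median(p[m][:,2]))
m=(p[...,2]>.048)&(k.max(2)<80)&(np.hypot(p[...,0]-.606,p[...,1]+.02)<.05)
print('pad',cv2.minEnclosingCircle(p[m][:,:2].astype(np.float32)),np.median(p[m][:,2]))
```

```text
t 15.95 tcp [0.6467 0.1386 0.1992] xdir 83.05 z [-0.001  0.001 -1.   ] F [0.3 0.1 1.3] g 0.996 q6 [ 0.11  0.42  1.36  0.    1.36 -1.34]
tip 524 [0.57530696 0.14614294 0.08287158]
block ((0.5754091739654541, 0.1458609700202942), (0.07541447132825851, 0.07472610473632812), 9.99591064453125) 0.05069936057428842
pad ((0.6052942872047424, -0.020776962861418724), 0.03341597318649292) 0.056877263725723576
```

View pics/o6.png

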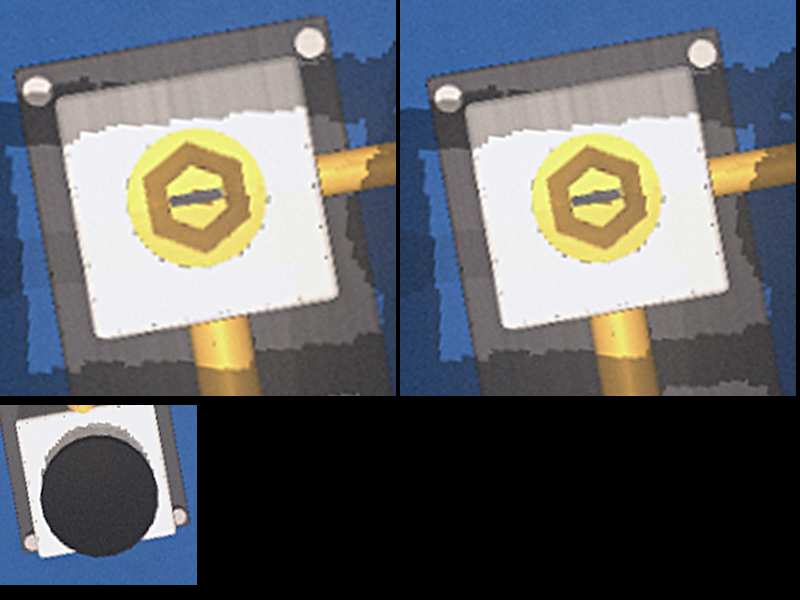

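Request:
{"op": "arm_command", "data": {"steps": [[[8.5, 3, -3, 0, 0, 0, 10], [8.5, 6, -6, 0, 0, 0, 20], [8.5, 9, -9, 0, 0, 0, 30], [8.5, 12, -12, 0, 0, 0, 40], [8.5, 15, -15, 0, 0, 0, 50], [8.5, 18, -17.5, 0, 0, 0, 60], [8.5, 18, -17.5, 0, 0, 0, 70], [8.5, 18, -17.5, 0, 0, 0, 80]]]}}

```text
time_s: 17.0
tool_pos: [0.4934, 0.341, 0.1992]
orientation: [-3.139, -0.082, 0.002]
force: [0.1, -0.2, -0.2]
grip_width: 0.993
```

```bash
python3 -c "
from h import *
st();rel([.4948,.3396,.12],np.radians(-97.1))"
```

```text
t 17.0 tcp [0.4934 0.341  0.1992] xdir 2.98 z [-0.001  0.001 -1.   ] F [ 0.1 -0.2 -0.2] g 0.993 q6 [0.49 0.33 1.5  0.   1.31 0.44]
 move [0.14 0.16 7.92] turn [0.000e+00 1.000e-01 1.001e+02]
 move [0.14 0.16 7.92] turn [ -0.1   0.  -79.9]
```

Request:
{"op": "arm_command", "data": {"steps": [[[8.5, 0, 0, 1, 0, 0, 10.5], [8.5, 0, 0, 2, 0, 0, 21], [8.5, 0, 0, 3, 0, 0, 31.5], [8.5, 0, 0, 4, 0, 0, 42], [8.5, 0, 0, 5, 0, 0, 52.5], [8.5, 0, 0, 6, 0, 0, 63], [8.5, 0, 0, 7, 0, 0, 73.5], [8.5, 0, 0, 8, 0, 0, 84]]]}}

```text
time_s: 18.0
tool_pos: [0.4924, 0.3427, 0.1184]
orientation: [2.384, -2.045, -0.004]
force: [-0.5, 0.4, 0.2]
grip_width: 0.996
```

Request:
{"op": "arm_command", "data": {"steps": [[[8.5, 0, 0, 0, 0, 0, 8], [8.5, 0, 0, 0, 0, 0, 16], [8.5, 0, 0, 0, 0, 0, 16], [8.5, 0, 0, 0, 0, 0, 16]]]}}

```text
time_s: 18.5
tool_pos: [0.4919, 0.3435, 0.1182]
orientation: [2.08, -2.353, -0.004]
force: [0.4, 0.6, 0.6]
grip_width: 0.993
```

```bash
python3 -c "
from h import *
st();rel([.4948,.3396,.014],np.radians(-97.1))
from jaw import *
c=shot('wrist','w7.png');jaw(c,.4948,.3396,np.radians(-7.1),.038)
p=cloud(c).reshape(-1,3);d=p[:,:2]-[.4948,.3396];e=np.array([np.cos(np.radians(-7.1)),np.sin(np.radians(-7.1))])
x=d@e;y=d@np.array([-e[1],e[0]]);m=(p[:,2]>.03)&(p[:,2]<.045)&(abs(abs(y)-20)<50)&(x>.1)&(x<.17)&(abs(y)<.028)&(abs(y)>.018);print('tip x',np.sort(x[m])[-8:].round(4))
m=(p[:,2]>.036)&(p[:,2]<.047)&(x>-.0)&(x<.045)&(abs(y)<.03);print('handle y',y[m].min(),y[m].max(),np.median(p[m][:,2]))
"
```

```text
t 18.5 tcp [0.4919 0.3435 0.1182] xdir -97.06 z [-0.003  0.001 -1.   ] F [0.4 0.6 0.6] g 0.993 q6 [0.49 0.39 1.62 0.   1.13 2.18]
 move [ 0.36 -0.37 10.42] turn [0.2 0.1 0. ]
 move [ 0.36 -0.37 10.42] turn [-1.0e-01  3.0e-01 -1.8e+02]
112 120 465 outer -28.5 28.5 inner -14.8 14.9 gap 29.7
120 128 462 outer -28.5 29.1 inner -14.6 14.9 gap 29.4
128 136 452 outer -28.6 28.8 inner -14.6 15.0 gap 29.6
136 141 280 outer -28.7 28.6 inner -14.9 15.0 gap 29.9
tip x [0.1454 0.1455 0.1455 0.1456 0.1456 0.1456 0.1456 0.1456]
handle y -0.011320637771951778 0.012649396760829863 0.04270196935166408
```

Request:
{"op": "arm_command", "data": {"steps": [[[8.5, 0.4, -0.4, 4, 0.2, 0.1, 0], [8.5, 0.4, -0.4, 8, 0.2, 0.1, 0], [8.5, 0.4, -0.4, 10, 0.2, 0.1, 0], [8.5, 0.4, -0.4, 10.4, 0.2, 0.1, 0], [8.5, 0.4, -0.4, 10.4, 0.2, 0.1, 0]]]}}

```text
time_s: 19.18
tool_pos: [0.4956, 0.3393, 0.0147]
orientation: [-2.08, 2.354, -0.002]
force: [0.0, -0.1, 0.4]
grip_width: 0.993
```

Request:
{"op": "arm_command", "data": {"newtons": 60, "steps": [[[1.5, 0, 0, 0, 0, 0, 0], [1.5, 0, 0, 0, 0, 0, 0], [1.5, 0, 0, 0, 0, 0, 0], [1.5, 0, 0, 0, 0, 0, 0], [1.5, 0, 0, 0, 0, 0, 0], [1.5, 0, 0, 0, 0, 0, 0]]]}}

```text
time_s: 19.92
tool_pos: [0.4962, 0.3399, 0.0155]
orientation: [-2.078, 2.352, -0.002]
force: [-0.3, 0.9, 6.2]
grip_width: 0.271
```

```bash
python3 -c "
from h import *
st()"
```

```text
t 19.925 tcp [0.4962 0.3399 0.0155] xdir -97.08 z [ 0.003  0.001 -1.   ] F [-0.3  0.9  6.2] g 0.271 q6 [ 0.49  0.5   1.74 -0.    0.9   2.18]
```

Request:
{"op": "arm_command", "data": {"steps": [[[1.5, 0, 0, -1, 0, 0, 0], [1.5, 0, 0, -3, 0, 0, 0], [1.5, 0, 0, -6, 0, 0, 0], [1.5, 0, 0, -9, 0, 0, 0], [1.5, 0, 0, -10.5, 0, 0, 0], [1.5, 0, 0, -10.5, 0, 0, 0]]]}}

```text
time_s: 20.68
tool_pos: [0.4961, 0.3398, 0.121]
orientation: [-2.078, 2.352, -0.002]
force: [0.6, -0.8, -5.5]
grip_width: 0.273
```

```bash
python3 -c "
from h import *
st();rel([.4578,.1888,.12],np.radians(-110))"
```

```text
t 20.675 tcp [0.4961 0.3398 0.121 ] xdir -97.07 z [ 0.004  0.001 -1.   ] F [ 0.6 -0.8 -5.5] g 0.273 q6 [ 0.49  0.39  1.62 -0.    1.13  2.18]
 move [15.46  1.94  0.07] turn [-0.2  0.1 12.9]
 move [15.46  1.94  0.07] turn [  -0.2   -0.3 -167.1]
```

Request:
{"op": "arm_command", "data": {"steps": [[[1.5, 3, 0.4, 0, -0.2, 0.1, 3], [1.5, 7, 1, 0, -0.2, 0.1, 7], [1.5, 11, 1.5, 0, -0.2, 0.1, 10], [1.5, 14, 1.8, 0, -0.2, 0.1, 12.9], [1.5, 15.5, 1.9, 0, -0.2, 0.1, 12.9], [1.5, 15.5, 1.9, 0, -0.2, 0.1, 12.9], [1.5, 15.5, 1.9, 0, -0.2, 0.1, 12.9]]]}}

```text
time_s: 21.55
tool_pos: [0.4587, 0.1892, 0.1205]
orientation: [-1.803, 2.572, 0.001]
force: [-0.1, -0.2, -4.5]
grip_width: 0.27
```

```bash
cat > hold.py <<'E'
from jaw import *
import sys
# wrench in hand: expected H and angle from tool; then check jaws in wrist view, and nut
st();o=get_obs();T=R.from_rotvec(o['orientation']).as_matrix()
th=np.arctan2(T[1,0],T[0,0])+np.pi/2
H=o['tool_pos'][:2]-.001*np.array([np.cos(th),np.sin(th)]);zt=o['tool_pos'][2]+.0225
c=shot('wrist',sys.argv[1]);jaw(c,*H,th,zt,zt-.008)
p=cloud(c).reshape(-1,3);d=p[:,:2]-H;e=np.array([np.cos(th),np.sin(th)]);x=d@e;y=d@np.array([-e[1],e[0]])
m=(abs(p[:,2]-zt)<.006)&(x>.1)&(x<.17)&(abs(y)<.028)&(abs(y)>.018);print('th',np.degrees(th),'tip x',np.sort(x[m])[-4:].round(4),'ztop',zt.round(4),np.median(p[m][:,2]).round(4))
m=(abs(p[:,2]-.083)<.005)&(abs(y)<.014)&(abs(x-.126)<.03)
print('nut top in wrench frame',m.sum(),(x[m].mean()*1e3).round(1),(y[m].mean()*1e3).round(1))
g=np.hstack([ortho(c,.515,.635,.085,.205,z,3300) for z in (zt,.07)]);cv2.imwrite('pics/o_'+sys.argv[1],g[:,:,::-1])
E
python3 hold.py w8.png
```

```text
t 21.55 tcp [0.4587 0.1892 0.1205] xdir -109.95 z [ 0.     0.001 -1.   ] F [-0.1 -0.2 -4.5] g 0.27 q6 [0.25 0.25 1.84 0.   1.05 2.17]
112 120 1152 outer -29.6 28.3 inner -15.3 13.9 gap 29.2
th -19.945184986521305 tip x [0.1186 0.1186 0.119  0.119 ] ztop 0.143 0.1432
nut top in wrench frame 630 127.7 -0.2
```

View pics/o_w8.png

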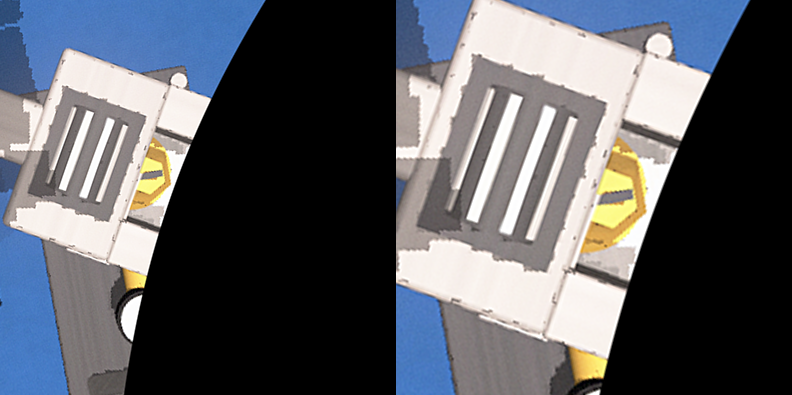

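Request:
{"op": "arm_command", "data": {"steps": [[[1.5, -0.05, 0, 3, 0, 0, 0], [1.5, -0.05, 0, 4.5, 0, 0, 0], [1.5, -0.05, 0, 5, 0, 0, 0], [1.5, -0.05, 0, 5.4, 0, 0, 0], [1.5, -0.05, 0, 5.8, 0, 0, 0], [1.5, -0.05, 0, 6, 0, 0, 0], [1.5, -0.05, 0, 6, 0, 0, 0]]]}}

```text
time_s: 22.48
tool_pos: [0.4589, 0.1898, 0.0607]
orientation: [-1.803, 2.571, 0.001]
force: [-0.0, -0.0, -4.4]
grip_width: 0.27
```

Request:
{"op": "arm_command", "data": {"steps": [[[1.5, 0, 0, 0.4, 0, 0, 0], [1.5, 0, 0, 0.8, 0, 0, 0], [1.5, 0, 0, 1.2, 0, 0, 0], [1.5, 0, 0, 1.2, 0, 0, 0]]]}}

```text
time_s: 22.98
tool_pos: [0.4585, 0.1897, 0.0482]
orientation: [-1.804, 2.572, 0.002]
force: [-0.6, -0.5, -4.2]
grip_width: 0.27
```

Run:
```python
from h import *
st()
o=get_obs();T=R.from_rotvec(o['orientation']).as_matrix()
N=np.array([.5753,.146]);r=.1262
P=o['tool_pos'][:2]
print('r',np.linalg.norm(N-P),'bearing',np.degrees(np.arctan2(*(N-P)[::-1])))
d0=N-P
for a in (8,16,24,32,40,48,56,62,66):
    A=np.radians(a);Q=N-np.array([[np.cos(A),-np.sin(A)],[np.sin(A),np.cos(A)]])@d0
    print(a,(T[:2,:2].T@(Q-P)*100).round(2))
```

```text
t 22.975 tcp [0.4585 0.1897 0.0482] xdir -109.93 z [-0.001  0.001 -1.   ] F [-0.6 -0.5 -4.2] g 0.27 q6 [0.25 0.34 1.93 0.   0.87 2.17]
r 0.1246953923728544 bearing -20.527960015897804
8 [ 1.74 -0.1 ]
16 [ 3.44 -0.45]
24 [ 5.08 -1.03]
32 [ 6.63 -1.83]
40 [ 8.05 -2.83]
48 [ 9.31 -4.03]
56 [10.39 -5.39]
62 [11.08 -6.5 ]
66 [11.47 -7.28]
```

Request:
{"op": "arm_command", "data": {"steps": [[[1.5, 1.74, -0.1, 0, 0, 0, -8], [1.5, 3.44, -0.45, 0, 0, 0, -16], [1.5, 5.08, -1.03, 0, 0, 0, -24], [1.5, 6.63, -1.83, 0, 0, 0, -32], [1.5, 8.05, -2.83, 0, 0, 0, -40], [1.5, 9.31, -4.03, 0, 0, 0, -48], [1.5, 10.39, -5.39, 0, 0, 0, -56], [1.5, 11.08, -6.5, 0, 0, 0, -62]]]}}

```text
time_s: 23.98
tool_pos: [0.4829, 0.0634, 0.0482]
orientation: [-2.871, 1.271, -0.0]
force: [1.3, 3.7, -5.0]
grip_width: 0.272
```

Run:
```python
from h import *
st()
o=get_obs();T=R.from_rotvec(o['orientation']).as_matrix()
N=np.array([.5753,.146]);P=o['tool_pos'][:2];th=np.arctan2(T[1,0],T[0,0])+np.pi/2
print('th',np.degrees(th),'r',np.linalg.norm(N-P),'bearing',np.degrees(np.arctan2(*(N-P)[::-1])))
for t in (42,44,46):
    A=np.radians(t-.6);Q=N-.1247*np.array([np.cos(A),np.sin(A)])
    print(t,'turn',-(t-np.degrees(th)),(T[:2,:2].T@(Q-P)*100).round(2))
```

```text
t 23.975 tcp [0.4829 0.0634 0.0482] xdir -47.76 z [ 0.001  0.002 -1.   ] F [ 1.3  3.7 -5. ] g 0.272 q6 [-0.01  0.33  1.96  0.    0.86  0.82]
th 42.23627838842602 r 0.12393548446571585 bearing 41.769472002028685
42 turn 0.23627838842602245 [-0.08  0.08]
44 turn -1.7637216115739776 [0.35 0.07]
46 turn -3.7637216115739776 [0.79 0.06]
```

Request:
{"op": "arm_command", "data": {"steps": [[[1.5, 0.35, 0.07, 0, 0, 0, -1.8], [1.5, 0.35, 0.07, 0, 0, 0, -1.8], [1.5, 0.35, 0.07, 0, 0, 0, -1.8], [1.5, -0.1, 0, 0, 0, 0, 0.8], [1.5, -0.2, 0, 0, 0, 0, 1.5], [1.5, -0.2, 0, -1, 0, 0, 1.5], [1.5, -0.2, 0, -2, 0, 0, 1.5], [1.5, -0.2, 0, -2, 0, 0, 1.5]]]}}

```text
time_s: 24.98
tool_pos: [0.4832, 0.0646, 0.0698]
orientation: [-2.852, 1.308, -0.006]
force: [0.6, -1.5, -4.4]
grip_width: 0.272
```

Request:
{"op": "arm_command", "data": {"steps": [[[1.5, 0, 0, -2, 0, 0, 0], [1.5, 0, 0, -5, 0, 0, 0], [1.5, 0, 0, -5, 0, 0, 0]]]}}

```text
time_s: 25.35
tool_pos: [0.4854, 0.0644, 0.1218]
orientation: [-2.85, 1.307, -0.016]
force: [0.8, -0.0, -4.0]
grip_width: 0.275
```

Run:
```python
from h import *
st()
# scene camera: nut hex orientation check
c=shot('wrist','w9.png');c2=shot('side','s9.png');s3=shot('scene','sc9.png')
g=np.zeros((400,800,3),np.uint8)
for i,(k,z) in enumerate(((c,.07),(c2,.075))):
    b=ortho(k,.535,.615,.106,.186,z,5000);g[:,400*i:400*i+400]=b
cv2.imwrite('pics/o9.png',g[:,:,::-1])
rel([.4961,.3398,.121],np.radians(-97.1))
```

```text
t 25.35 tcp [0.4854 0.0644 0.1218] xdir -49.29 z [ 0.012  0.001 -1.   ] F [ 0.8 -0.  -4. ] g 0.275 q6 [-0.01  0.23  1.86  0.    1.03  0.85]Traceback (most recent call last):
  File "<stdin>", line 7, in <module>
ValueError: could not broadcast input array from shape (400,399,3) into shape (400,400,3)
```

Run:
```python
from h import *
c=shot('wrist');c2=shot('side')
g=np.hstack([cv2.resize(ortho(k,.535,.615,.106,.186,z,5000),(399,399)) for k,z in ((c,.083),(c2,.083))])
cv2.imwrite('pics/o9.png',g[:,:,::-1])
st();rel([.4961,.3398,.121],np.radians(-97.1))
```

```text
t 25.6 tcp [0.4819 0.0645 0.1185] xdir -49.28 z [ 0.003  0.002 -1.   ] F [ 0.4  0.1 -4.7] g 0.271 q6 [-0.01  0.24  1.87  0.    1.04  0.85]
 move [-19.94 -19.03  -0.2 ] turn [-0.2  0.1 47.8]
 move [-19.94 -19.03  -0.2 ] turn [-1.000e-01 -2.000e-01 -1.322e+02]
```

View pics/o9.png

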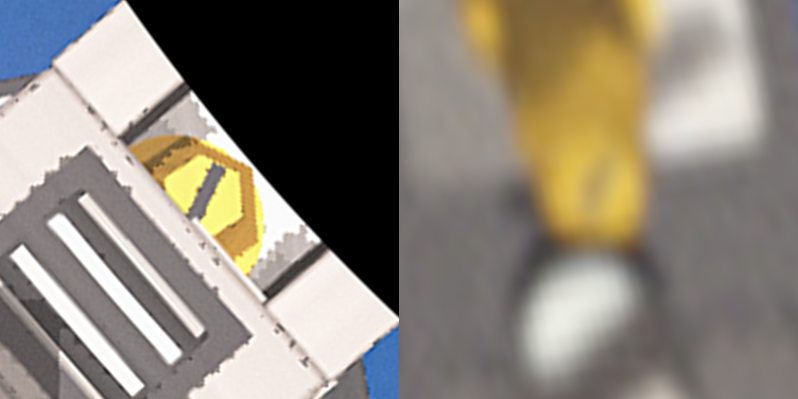

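Run:
```python
from h import *
c=shot('wrist')
d=dict(c);d['pixels']=cv2.imread('pics/w6.png')[:,:,::-1].copy();d['M']=np.load('w6.npz')['M']
for k in (d,c):
    b=ortho(k,.555,.595,.126,.166,.083,10000)
    h=cv2.cvtColor(b,cv2.COLOR_RGB2HSV)
    m=((h[...,1]<110)&(h[...,2]<150)).astype(np.uint8)
    n,l,s,ce=cv2.connectedComponentsWithStats(m)
    for i in range(1,n):
        if s[i,4]>400 and np.hypot(*(ce[i]-[203,200]))<90:
            ys,xs=np.where(l==i);r=cv2.minAreaRect(np.stack([xs,ys],1).astype(np.float32))
            w,v=np.linalg.eigh(np.cov(xs,-ys));print(s[i],ce[i].round(),'ang',np.degrees(np.arctan2(v[1,1],v[0,1]))%180,r)
```

```text
[ 132  175  154   47 3728] [205. 198.] ang 8.826439729978631 ((207.80416870117188, 196.5599365234375), (32.80252456665039, 153.03233337402344), 82.71105194091797)
[ 172  129   77  112 3104] [211. 185.] ang 63.060811704299034 ((209.9201202392578, 187.96656799316406), (31.110149383544922, 123.34957885742188), 26.28826332092285)
```

```bash
cat > arc.py <<'E'
from h import *
import sys
N=np.array([.5753,.146])
def q(th): A=np.radians(th-.6);return N-.1247*np.array([np.cos(A),np.sin(A)])
if __name__=='__main__':
    st()
    o=get_obs();T=R.from_rotvec(o['orientation']).as_matrix();P=o['tool_pos'];t0=np.degrees(np.arctan2(T[1,0],T[0,0])+np.pi/2);print('th',t0.round(2))
    for a in sys.argv[2:]:
        a=float(a);t=np.append(q(a),float(sys.argv[1]));print(a,(T.T@(t-P)*100).round(2),'wz',round(t0-a,1))
E
python3 arc.py .0482 35 39 43 47 50
```

```text
t 25.65 tcp [0.4821 0.0645 0.1185] xdir -49.27 z [ 0.003  0.002 -1.   ] F [ 0.8 -0.5 -4.7] g 0.27 q6 [-0.01  0.24  1.87  0.    1.04  0.85]
th 40.73
35.0 [-1.47  0.03  7.03] wz 5.7
39.0 [-0.6   0.1   7.03] wz 1.7
43.0 [0.27 0.1  7.03] wz -2.3
47.0 [1.14 0.05 7.03] wz -6.3
50.0 [ 1.79 -0.03  7.03] wz -9.3
```

Request:
{"op": "arm_command", "data": {"steps": [[[1.5, -1.2, 0, 1, 0, 0, 4.5], [1.5, -1.2, 0, 3, 0, 0, 4.5], [1.5, -1.2, 0.05, 4.5, 0, 0, 4.5], [1.5, -1.2, 0.05, 5.5, 0, 0, 4.5], [1.5, -1.2, 0.05, 6.2, 0, 0, 4.5], [1.5, -1.2, 0.05, 6.7, 0, 0, 4.5], [1.5, -1.2, 0.05, 7, 0, 0, 4.5], [1.5, -1.2, 0.05, 7, 0, 0, 4.5]]]}}

```text
time_s: 26.65
tool_pos: [0.4741, 0.0734, 0.0486]
orientation: [-2.799, 1.42, -0.003]
force: [-0.4, -0.1, -4.8]
grip_width: 0.271
```

```bash
python3 arc.py .0482 40 45 50 51 44
```

```text
t 26.65 tcp [0.4741 0.0734 0.0486] xdir -53.78 z [ 0.003  0.002 -1.   ] F [-0.4 -0.1 -4.8] g 0.271 q6 [0.01 0.32 1.97 0.   0.85 0.94]
th 36.22
40.0 [ 0.81 -0.    0.04] wz -3.8
45.0 [ 1.9  -0.11  0.04] wz -8.8
50.0 [ 2.97 -0.31  0.04] wz -13.8
51.0 [ 3.18 -0.36  0.04] wz -14.8
44.0 [ 1.68 -0.08  0.04] wz -7.8
```

Request:
{"op": "arm_command", "data": {"steps": [[[1.5, 0.8, 0, 0, 0, 0, -3.8], [1.5, 1.9, -0.1, 0, 0, 0, -8.8], [1.5, 2.97, -0.3, 0, 0, 0, -13.8], [1.5, 2.97, -0.3, 0, 0, 0, -13.8], [1.5, 2.97, -0.3, 0, 0, 0, -13.8]]]}}

```text
time_s: 27.28
tool_pos: [0.4942, 0.0512, 0.0488]
orientation: [-2.949, 1.075, -0.005]
force: [-0.1, -0.8, -3.9]
grip_width: 0.269
```

```bash
python3 arc.py .0482 45
```

```text
t 27.275 tcp [0.4942 0.0512 0.0488] xdir -40.06 z [ 0.004  0.002 -1.   ] F [-0.1 -0.8 -3.9] g 0.269 q6 [-0.04  0.34  1.94  0.    0.87  0.66]
th 49.94
45.0 [-1.1  -0.06  0.06] wz 4.9
```

Back off part of the play, lift, and check the slot.

Request:
{"op": "arm_command", "data": {"steps": [[[1.5, -0.8, -0.05, 0, 0, 0, 3.5], [1.5, -0.8, -0.05, -1, 0, 0, 3.5], [1.5, -0.8, -0.05, -2.5, 0, 0, 3.5], [1.5, -0.8, -0.05, -5, 0, 0, 3.5], [1.5, -0.8, -0.05, -7.2, 0, 0, 3.5], [1.5, -0.8, -0.05, -7.2, 0, 0, 3.5]]]}}

```text
time_s: 28.02
tool_pos: [0.4899, 0.0567, 0.123]
orientation: [-2.914, 1.163, -0.012]
force: [1.0, -0.6, -4.5]
grip_width: 0.265
```

```bash
cat > slot.py <<'E'
from h import *
def slot(c):
    b=ortho(c,.555,.595,.126,.166,.083,10000)
    h=cv2.cvtColor(b,cv2.COLOR_RGB2HSV)
    m=((h[...,1]<110)&(h[...,2]<150)).astype(np.uint8)
    n,l,s,ce=cv2.connectedComponentsWithStats(m)
    for i in range(1,n):
        if s[i,4]>400 and np.hypot(*(ce[i]-[203,200]))<90:
            ys,xs=np.where(l==i);w,v=np.linalg.eigh(np.cov(xs,-ys));print(s[i,4],ce[i].round(),'rot',np.degrees(np.arctan2(v[1,1],v[0,1]))%180-8.8)
if __name__=='__main__':
    slot(shot('wrist'))
    st();rel([.4961,.3398,.121],np.radians(-97.1))
E
python3 slot.py
```

```text
2357 [210. 174.] rot 62.03080981291963
t 28.075 tcp [0.4887 0.0567 0.1217] xdir -43.52 z [ 0.006  0.001 -1.   ] F [-0.1 -0.1 -4.5] g 0.271 q6 [-0.03  0.24  1.85  0.    1.04  0.73]
 move [-18.96 -21.04   0.12] turn [-0.4 -0.  53.6]
 move [-18.96 -21.04   0.12] turn [   0.    -0.4 -126.4]
```

Request:
{"op": "arm_command", "data": {"steps": [[[1.5, -3, -3, 0, 0, 0, 8], [1.5, -6, -7, 0, 0, 0, 17], [1.5, -9, -11, 0, 0, 0, 26], [1.5, -12, -14, 0, 0, 0, 35], [1.5, -15, -17, 0, -0.2, 0, 44], [1.5, -18, -20, 0, -0.4, 0, 53.6], [1.5, -19, -21, 0, -0.4, 0, 53.6], [1.5, -19, -21, 0, -0.4, 0, 53.6]]]}}

```text
time_s: 29.08
tool_pos: [0.4947, 0.3399, 0.1209]
orientation: [2.081, -2.35, 0.0]
force: [0.2, -0.5, -4.7]
grip_width: 0.273
```

```bash
python3 -c "
from h import *
st();rel([.4961,.3398,.0165],np.radians(-97.1))"
```

```text
t 29.075 tcp [0.4947 0.3399 0.1209] xdir -96.95 z [-0.002 -0.002 -1.   ] F [ 0.2 -0.5 -4.7] g 0.273 q6 [ 0.49  0.39  1.61 -0.    1.14  2.18]
 move [-0.03 -0.16 10.44] turn [ 0.1 -0.1  0.1]
 move [-0.03 -0.16 10.44] turn [   0.2    0.2 -179.9]
```

Request:
{"op": "arm_command", "data": {"steps": [[[1.5, 0, -0.15, 4, 0, 0, 0], [1.5, 0, -0.15, 7, 0, 0, 0], [1.5, 0, -0.15, 8.5, 0, 0, 0], [1.5, 0, -0.15, 9.5, 0, 0, 0], [1.5, 0, -0.15, 10.2, 0, 0, 0], [1.5, 0, -0.15, 10.4, 0, 0, 0], [1.5, 0, -0.15, 10.4, 0, 0, 0]]]}}

```text
time_s: 29.95
tool_pos: [0.4962, 0.3397, 0.0174]
orientation: [2.081, -2.35, 0.001]
force: [-0.2, -0.1, -4.4]
grip_width: 0.274
```

Request:
{"op": "arm_command", "data": {"steps": [[[1.5, 0, 0, 0.1, 0, 0, 0], [1.5, 0, 0, 0.2, 0, 0, 0], [1.5, 0, 0, 0.2, 0, 0, 0], [6, 0, 0, 0.1, 0, 0, 0], [8.5, 0, 0, 0, 0, 0, 0], [8.5, 0, 0, 0, 0, 0, 0], [8.5, 0, 0, 0, 0, 0, 0], [8.5, 0, 0, -1, 0, 0, 0]]]}}

```text
time_s: 30.95
tool_pos: [0.4956, 0.3394, 0.0271]
orientation: [2.08, -2.349, -0.0]
force: [-1.0, 0.3, 0.0]
grip_width: 0.994
```

Request:
{"op": "arm_command", "data": {"steps": [[[8.5, 0, 0, -4, 0, 0, 0], [8.5, 0, 0, -9.5, 0, 0, 0], [8.5, 0, 0, -9.5, 0, 0, 0], [8.5, 0, 0, -9.5, 0, 0, 0]]]}}

```text
time_s: 31.45
tool_pos: [0.4957, 0.3395, 0.1224]
orientation: [2.08, -2.349, 0.0]
force: [0.3, -0.3, -0.2]
grip_width: 0.994
```

```bash
cat > wr.py <<'E'
from jaw import *
st();c=shot('wrist','wr.png');jaw(c,.4953,.3396,np.radians(-7.1),.038)
p=cloud(c).reshape(-1,3);d=p[:,:2]-[.4953,.3396];e=np.array([np.cos(np.radians(-7.1)),np.sin(np.radians(-7.1))])
x=d@e;y=d@np.array([-e[1],e[0]]);m=(p[:,2]>.03)&(p[:,2]<.045)&(x>.1)&(x<.17)&(abs(y)<.028)&(abs(y)>.018);print('tip x',np.sort(x[m])[-4:].round(4),np.median(p[m][:,2]))
m=(p[:,2]>.036)&(p[:,2]<.047)&(x>-.0)&(x<.045)&(abs(y)<.03);print('handle y',y[m].min(),y[m].max(),np.median(p[m][:,2]))
E
python3 wr.py; python3 -c "
from h import *
rel([.4,0.08,.22],np.radians(0))"
```

```text
t 31.45 tcp [0.4957 0.3395 0.1224] xdir -96.94 z [-0.003 -0.003 -1.   ] F [ 0.3 -0.3 -0.2] g 0.994 q6 [ 0.49  0.39  1.61 -0.    1.14  2.18]
112 120 462 outer -29.2 29.0 inner -14.6 14.7 gap 29.3
120 128 452 outer -28.5 28.7 inner -14.7 15.0 gap 29.8
128 136 451 outer -29.1 29.0 inner -14.8 14.5 gap 29.4
136 141 273 outer -28.5 28.4 inner -15.0 14.7 gap 29.7
tip x [0.1455 0.1455 0.1459 0.1459] 0.038732644869237165
handle y -0.012710216556069805 0.011583175642040406 0.04275459546590289
 move [26.92  6.35 -9.72] turn [  0.4   0.  -96.9]
 move [26.92  6.35 -9.72] turn [ 0.  -0.4 83.1]
```

```bash
cat > cans.py <<'E'
from h import *
from scipy.optimize import least_squares
def cans(verbose=True):
    out={}
    for n in ('scene','side'):
        c=shot(n,n+'_c.png');p=cloud(c).reshape(-1,3);h=cv2.cvtColor(c['pixels'],cv2.COLOR_RGB2HSV).reshape(-1,3).astype(int)
        base=(p[:,2]>.02)&(p[:,2]<.1)
        sel={'blue':(h[:,0]>105)&(h[:,0]<125)&(h[:,1]>120)&(p[:,2]>.03),'green':(h[:,0]>45)&(h[:,0]<80)&(h[:,1]>90),'purple':(h[:,0]>130)&(h[:,0]<165)&(h[:,1]>80),'silver':(h[:,1]<60)&(h[:,2]>60)}
        for k,m in sel.items():
            m=m&base&(abs(p[:,0]-.45)<.2)&(abs(p[:,1]+.15)<.17)&(p[:,2]<.112)
            if k=='silver': m&=np.hypot(p[:,0]-.4625,p[:,1]+.1475)<.07
            b=p[m]
            if len(b)<50: print(n,k,len(b));continue
            s=least_squares(lambda x:np.hypot(b[:,0]-x[0],b[:,1]-x[1])-.026,np.median(b[:,:2],0)-(.01,0),loss='soft_l1',f_scale=.002)
            print(n,k,len(b),s.x.round(4),'top',np.percentile(b[:,2],99).round(3))
    return c
if __name__=='__main__':
    cans()
    c=shot('scene')
    for u,v in ((195,440),(325,367),(362,425),(232,510)): print('mat',at(c,u*.7,v*.7,.003).round(3))
    st()
E
python3 cans.py
```

```text
scene blue 360 [ 0.4387 -0.2834] top 0.099
scene green 339 [ 0.3481 -0.1644] top 0.1
scene purple 333 [ 0.3772 -0.075 ] top 0.099
scene silver 341 [ 0.4482 -0.1904] top 0.1
side blue 160 [ 0.4283 -0.2423] top 0.1
side green 256 [ 0.3369 -0.1169] top 0.099
side purple 485 [ 0.3777 -0.0748] top 0.099
side silver 462 [ 0.4486 -0.1903] top 0.099
mat [ 0.521 -0.373  0.003]
mat [ 0.563 -0.141  0.003]
mat [ 0.682 -0.158  0.003]
mat [ 0.649 -0.388  0.003]
t 31.65 tcp [0.495  0.3392 0.1206] xdir -96.94 z [-0.006 -0.004 -1.   ] F [ 0.1 -0.1 -0.4] g 0.997 q6 [ 0.49  0.4   1.61 -0.    1.14  2.18]
```

```bash
python3 -c "
from h import *
rel([.4484,-.1903,.22],np.radians(30))"
```

```text
move [53.17 -1.72 -9.69] turn [   0.5    0.2 -126.9]
 move [53.17 -1.72 -9.69] turn [ 0.2 -0.4 53.1]
```

Request:
{"op": "arm_command", "data": {"steps": [[[8.5, 5, 0, -5, 0, 0, -10.5], [8.5, 11, 0, -9.7, 0, 0, -21], [8.5, 17, 0, -9.7, 0, 0, -31.5], [8.5, 22, -1, -9.7, 0, 0, -42], [8.5, 27, -1, -9.7, 0, 0, -52.5], [8.5, 32, -1, -9.7, 0, 0, -63], [8.5, 38, -1.5, -9.7, 0, 0, -73.5], [8.5, 43, -1.7, -9.7, 0, 0, -84]]]}}

```text
time_s: 32.65
tool_pos: [0.4612, -0.0812, 0.2188]
orientation: [3.094, -0.514, -0.01]
force: [1.3, 0.4, 0.2]
grip_width: 0.995
```

```bash
python3 -c "
from h import *
st();rel([.4484,-.1903,.22],np.radians(30))"
```

```text
t 32.65 tcp [ 0.4612 -0.0812  0.2188] xdir -18.86 z [-0.007 -0.004 -1.   ] F [1.3 0.4 0.2] g 0.995 q6 [-0.32  0.13  1.73 -0.01  1.29  0.01]
 move [ 2.31 10.74 -0.07] turn [  0.2   0.4 -48.9]
 move [ 2.31 10.74 -0.07] turn [  0.5  -0.2 131.1]
```

Request:
{"op": "arm_command", "data": {"steps": [[[8.5, 0.5, 2, 0, 0, 0, -10], [8.5, 1, 4, 0, 0, 0, -20], [8.5, 1.5, 6, 0, 0, 0, -30], [8.5, 2, 8, 0, 0, 0, -40], [8.5, 2.3, 10.7, 0, 0.2, 0.4, -48.9], [8.5, 2.3, 10.7, 0, 0.2, 0.4, -48.9], [8.5, 2.3, 10.7, 0, 0.2, 0.4, -48.9]]]}}

```text
time_s: 33.52
tool_pos: [0.4482, -0.1893, 0.2186]
orientation: [-3.033, -0.811, 0.002]
force: [-0.8, 0.1, -0.9]
grip_width: 0.997
```

Run:
```python
from h import *
from scipy.optimize import least_squares
st();c=shot('wrist','w10.png');p=cloud(c).reshape(-1,3);h=cv2.cvtColor(c['pixels'],cv2.COLOR_RGB2HSV).reshape(-1,3)
near=np.hypot(p[:,0]-.4484,p[:,1]+.1903)<.05
m=near&(p[:,2]>.113)&(p[:,2]<.126);print('nozzle',m.sum(),p[m].mean(0).round(4) if m.any() else '')
m=near&(p[:,2]>.02)&(p[:,2]<.1)&(h[:,1]<70);b=p[m]
s=least_squares(lambda x:np.hypot(b[:,0]-x[0],b[:,1]-x[1])-.026,[.448,-.19],loss='soft_l1',f_scale=.002);print('axis',len(b),s.x.round(4))
cv2.imwrite('pics/w10b.png',c['pixels'][:,:,::-1])
rel([.4484,-.1903,.067],np.radians(30))
```

```text
t 33.525 tcp [ 0.4482 -0.1893  0.2186] xdir 29.93 z [-0.002  0.002 -1.   ] F [-0.8  0.1 -0.9] g 0.997 q6 [-0.54  0.15  1.7   0.    1.29 -1.07]
nozzle 1431 [ 0.448  -0.1905  0.1166]
axis 578 [ 0.4485 -0.1916]
 move [-0.04  0.15 15.18] turn [-0.1  0.  -0. ]
 move [-0.04  0.15 15.18] turn [1.0e-01 2.0e-01 1.8e+02]
```

View pics/w10b.png

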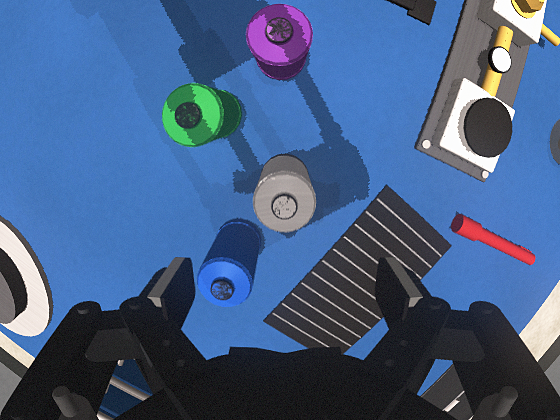

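Request:
{"op": "arm_command", "data": {"steps": [[[8.5, 0, 0.2, 5, 0, 0, 0], [8.5, 0, 0.2, 10, 0, 0, 0], [8.5, 0, 0.2, 13.5, 0, 0, 0], [8.5, 0, 0.2, 15.2, 0, 0, 0], [8.5, 0, 0.2, 15.2, 0, 0, 0]]]}}

```text
time_s: 34.2
tool_pos: [0.4481, -0.1891, 0.0655]
orientation: [-3.03, -0.812, 0.006]
force: [0.0, 0.0, 0.8]
grip_width: 0.995
```

Request:
{"op": "arm_command", "data": {"newtons": 80, "steps": [[[4.5, 0, 0, 0, 0, 0, 0], [4.5, 0, 0, 0, 0, 0, 0], [4.5, 0, 0, 0, 0, 0, 0], [4.5, 0, 0, 0, 0, 0, 0], [4.5, 0, 0, 0, 0, 0, 0]]]}}

```text
time_s: 34.83
tool_pos: [0.4487, -0.1894, 0.0668]
orientation: [-3.031, -0.812, 0.003]
force: [-1.8, 1.1, 5.7]
grip_width: 0.591
```

Request:
{"op": "arm_command", "data": {"steps": [[[4.5, 0, 0, -1, 0, 0, 0], [4.5, 0, 0, -4, 0, 0, 0], [4.5, 0, 0, -8, 0, 0, 0], [4.5, 0, 0, -10, 0, 0, 0], [4.5, 0, 0, -10, 0, 0, 0]]]}}

```text
time_s: 35.45
tool_pos: [0.4499, -0.1902, 0.1685]
orientation: [-3.034, -0.813, -0.001]
force: [0.1, -1.0, -3.0]
grip_width: 0.592
```

```bash
python3 -c "
from h import *
st();rel([.6050,-.0212,.16],np.radians(30))"
```

```text
t 35.45 tcp [ 0.4499 -0.1902  0.1685] xdir 29.99 z [ 0.001  0.001 -1.   ] F [ 0.1 -1.  -3. ] g 0.592 q6 [-0.54  0.19  1.78  0.    1.16 -1.07]
 move [21.88 -6.89  0.88] turn [-0.  -0.1 -0. ]
 move [21.88 -6.89  0.88] turn [-1.0e-01  0.0e+00  1.8e+02]
```

Request:
{"op": "arm_command", "data": {"steps": [[[4.5, 4, -1.2, 0.5, 0, 0, 0], [4.5, 9, -2.8, 0.5, 0, 0, 0], [4.5, 14, -4.4, 0.5, 0, 0, 0], [4.5, 19, -6, 0.5, 0, 0, 0], [4.5, 21.9, -6.9, 0.5, 0, 0, 0], [4.5, 21.9, -6.9, 1, 0, 0, 0], [4.5, 21.9, -6.9, 2, 0, 0, 0], [4.5, 21.9, -6.9, 3, 0, 0, 0]]]}}

```text
time_s: 36.45
tool_pos: [0.6038, -0.0217, 0.1373]
orientation: [-3.034, -0.811, 0.002]
force: [0.7, -0.1, -3.3]
grip_width: 0.594
```

```bash
python3 -c "
from h import *
st();rel([.6050,-.0212,.1115],np.radians(30))"
```

```text
t 36.45 tcp [ 0.6038 -0.0217  0.1373] xdir 29.93 z [-0.001  0.001 -1.   ] F [ 0.7 -0.1 -3.3] g 0.594 q6 [-0.15  0.38  1.58  0.    1.17 -0.67]
 move [0.13 0.02 2.58] turn [-0.1  0.1 -0.1]
 move [0.13 0.02 2.58] turn [1.000e-01 1.000e-01 1.799e+02]
```

Request:
{"op": "arm_command", "data": {"steps": [[[4.5, 0.1, 0, 1.2, 0, 0, 0], [4.5, 0.1, 0, 1.6, 0, 0, 0], [4.5, 0.1, 0, 2, 0, 0, 0], [4.5, 0.1, 0, 2.4, 0, 0, 0], [4.5, 0.1, 0, 2.65, 0, 0, 0], [4.5, 0.1, 0, 2.65, 0, 0, 0], [4.5, 0.1, 0, 2.65, 0, 0, 0]]]}}

```text
time_s: 37.33
tool_pos: [0.6039, -0.0219, 0.1125]
orientation: [3.034, 0.812, -0.003]
force: [-4.5, -2.3, 8.9]
grip_width: 0.589
```

Request:
{"op": "arm_command", "data": {"steps": [[[4.5, 0.1, 0, 0.15, 0, 0, 0], [4.5, 0.1, 0, 0.3, 0, 0, 0], [4.5, 0.1, 0, 0.3, 0, 0, 0], [4.5, 0.1, 0, 0.3, 0, 0, 0], [4.5, 0.1, 0, 0.3, 0, 0, 0]]]}}

```text
time_s: 37.95
tool_pos: [0.604, -0.0219, 0.1114]
orientation: [3.033, 0.812, -0.004]
force: [-5.5, -1.5, 9.5]
grip_width: 0.592
```

Run:
```python
from h import *
st()
for n in('scene','side'):
    c=shot(n,n+'_p.png');p=cloud(c).reshape(-1,3)
    h=cv2.cvtColor(c['pixels'],cv2.COLOR_RGB2HSV).reshape(-1,3)
    m=(np.hypot(p[:,0]-.605,p[:,1]+.021)<.05)&(p[:,2]>.03)&(p[:,2]<.075)&(h[:,1]<80)
    print(n,m.sum(),np.percentile(p[m][:,2],[5,50,95]).round(4))
```

```text
t 37.95 tcp [ 0.604  -0.0219  0.1114] xdir 29.98 z [-0.002 -0.002 -1.   ] F [-5.5 -1.5  9.5] g 0.592 q6 [-0.15  0.41  1.62 -0.    1.12 -0.67]
scene 652 [0.0341 0.0384 0.0666]
side 616 [0.0317 0.0407 0.0706]
```

Request:
{"op": "arm_command", "data": {"steps": [[[4.5, 0, 0, 0.2, 0, 0, 0], [4.5, 0, 0, 0.3, 0, 0, 0], [4.5, 0, 0, 0.3, 0, 0, 0], [4.5, 0, 0, 0.3, 0, 0, 0]]]}}

```text
time_s: 38.55
tool_pos: [0.604, -0.022, 0.1108]
orientation: [3.033, 0.812, -0.002]
force: [-5.6, -1.8, 11.5]
grip_width: 0.592
```

Request:
{"op": "arm_command", "data": {"steps": [[[4.5, 0, 0, 0.2, 0, 0, 0], [4.5, 0, 0, 0.3, 0, 0, 0], [4.5, 0, 0, 0.3, 0, 0, 0], [4.5, 0, 0, 0.3, 0, 0, 0]]]}}

```text
time_s: 39.05
tool_pos: [0.6039, -0.022, 0.1107]
orientation: [3.032, 0.812, 0.0]
force: [-5.4, -0.6, 13.9]
grip_width: 0.595
```

Request:
{"op": "arm_command", "data": {"steps": [[[4.5, 0, 0, 0.3, 0, 0, 0], [4.5, 0, 0, 0.5, 0, 0, 0], [4.5, 0, 0, 0.5, 0, 0, 0], [4.5, 0, 0, 0.5, 0, 0, 0], [4.5, 0, 0, 0.5, 0, 0, 0]]]}}

```text
time_s: 39.67
tool_pos: [0.6039, -0.0222, 0.1105]
orientation: [3.03, 0.812, 0.004]
force: [-8.0, -0.6, 22.7]
grip_width: 0.597
```

Run:
```python
from h import *
g=[]
for n in('scene','side'):
    c=shot(n);u,v=proj(c,[.605,-.021,.09]).astype(int)
    g.append(cv2.resize(c['pixels'][v-60:v+60,u-60:u+60],(400,400),interpolation=cv2.INTER_CUBIC))
cv2.imwrite('pics/press.png',np.hstack(g)[:,:,::-1])
```

```text
(no output)
```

View pics/press.png

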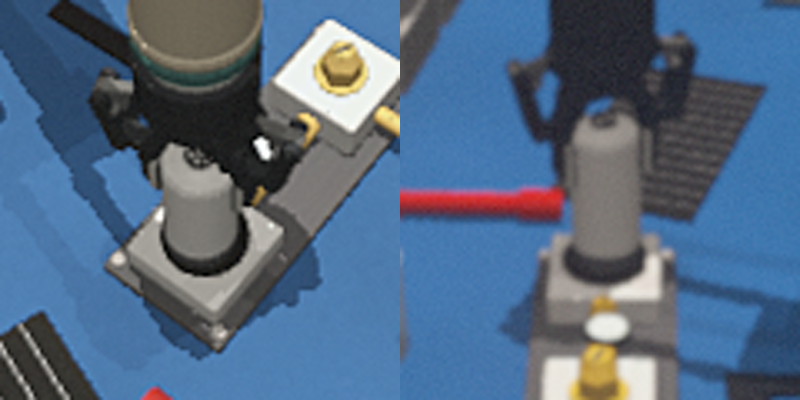

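Request:
{"op": "arm_command", "data": {"steps": [[[4.5, 0, 0, -1, 0, 0, 0], [4.5, 0, 0, -3, 0, 0, 0], [4.5, 0, 0, -6, 0, 0, 0], [4.5, 0, 0, -6, 0, 0, 0]]]}}

```text
time_s: 40.28
tool_pos: [0.6059, -0.022, 0.1727]
orientation: [3.028, 0.811, 0.014]
force: [0.5, 0.5, -3.5]
grip_width: 0.589
```

```bash
python3 -c "
from h import *
st();rel([.604,-.27,.1],np.radians(30))"
```

```text
t 40.275 tcp [ 0.6059 -0.022   0.1727] xdir 29.99 z [ 0.01  -0.004 -1.   ] F [ 0.5  0.5 -3.5] g 0.589 q6 [-0.15  0.35  1.54 -0.    1.24 -0.67]
 move [-12.61  21.32   7.36] turn [ 0.5 -0.4 -0. ]
 move [-12.61  21.32   7.36] turn [ -0.6  -0.8 180. ]
```

Request:
{"op": "arm_command", "data": {"steps": [[[4.5, -2, 3.5, 0, 0.5, -0.4, 0], [4.5, -5, 8, 0, 0.5, -0.4, 0], [4.5, -8, 13, 0, 0.5, -0.4, 0], [4.5, -11, 18, 1, 0.5, -0.4, 0], [4.5, -12.6, 21.3, 3, 0.5, -0.4, 0], [4.5, -12.6, 21.3, 6, 0.5, -0.4, 0], [4.5, -12.6, 21.3, 8, 0.5, -0.4, 0], [4.5, -12.6, 21.3, 8, 0.5, -0.4, 0]]]}}

```text
time_s: 41.28
tool_pos: [0.6021, -0.2687, 0.0897]
orientation: [-3.03, -0.811, 0.008]
force: [-0.2, -0.2, -3.4]
grip_width: 0.588
```

```bash
python3 -c "
from h import *
st();rel([.604,-.27,.071],np.radians(30))
for n in('scene','side'):
    c=shot(n);p=cloud(c).reshape(-1,3);k=c['pixels'].reshape(-1,3)
    m=(np.hypot(p[:,0]-.604,p[:,1]+.27)<.035)&(p[:,2]>.012)&(p[:,2]<.08);print(n,m.sum(),np.percentile(p[m][:,2],[0,2,5]).round(4))
    m=(k.max(1)<75)&(abs(p[:,2]-.003)<.012)&(abs(p[:,0]-.604)<.11)&(abs(p[:,1]+.27)<.16);print('mat',np.median(p[m],0),p[m].mean(0))
"
```

```text
t 41.275 tcp [ 0.6021 -0.2687  0.0897] xdir 29.96 z [-0.006  0.004 -1.   ] F [-0.2 -0.2 -3.4] g 0.588 q6 [-0.53  0.5   1.51  0.    1.14 -1.05]
 move [0.11 0.22 1.87] turn [-0.4  0.2 -0. ]
 move [0.11 0.22 1.87] turn [  0.3   0.6 180. ]
scene 170 [0.0239 0.025  0.0282]
mat [ 0.61708862 -0.28597651  0.00444989] [ 0.61105703 -0.27315884  0.00444627]
side 303 [0.0216 0.0235 0.0252]
mat [ 0.59563412 -0.24313408  0.00062149] [ 0.5998103  -0.24510198  0.00060368]
```

Request:
{"op": "arm_command", "data": {"steps": [[[4.5, 0, 0.1, 0.8, -0.4, 0.2, 0], [4.5, 0, 0.1, 1.5, -0.4, 0.2, 0], [4.5, 0, 0.1, 1.9, -0.4, 0.2, 0], [4.5, 0, 0.1, 2.05, -0.4, 0.2, 0], [4.5, 0, 0.1, 2.05, -0.4, 0.2, 0]]]}}

```text
time_s: 42.0
tool_pos: [0.6047, -0.2705, 0.0725]
orientation: [3.03, 0.812, 0.007]
force: [0.1, -0.1, -2.9]
grip_width: 0.592
```

Request:
{"op": "arm_command", "data": {"steps": [[[4.5, 0, 0, 0.15, 0.2, -0.2, 0], [4.5, 0, 0, 0.3, 0.2, -0.2, 0], [4.5, 0, 0, 0.4, 0.2, -0.2, 0], [4.5, 0, 0, 0.4, 0.2, -0.2, 0]]]}}

```text
time_s: 42.5
tool_pos: [0.6051, -0.2709, 0.0698]
orientation: [3.031, 0.812, 0.002]
force: [-1.3, -0.2, 5.3]
grip_width: 0.59
```

Standing on the mat. Release, go up.

Request:
{"op": "arm_command", "data": {"steps": [[[6, 0, 0, -0.05, 0, 0, 0], [8.5, 0, 0, -0.05, 0, 0, 0], [8.5, 0, 0, -0.05, 0, 0, 0], [8.5, 0, 0, -0.05, 0, 0, 0], [8.5, 0, 0, -3, 0, 0, 0], [8.5, 0, 0, -8, 0, 0, 0], [8.5, 0, 0, -14, 0, 0, 0], [8.5, 0, 0, -14, 0, 0, 0]]]}}

```text
time_s: 43.5
tool_pos: [0.6077, -0.272, 0.2162]
orientation: [3.022, 0.81, 0.016]
force: [-0.5, -0.1, -0.4]
grip_width: 0.994
```

Run:
```python
from h import *
st()
for n in('scene','side'):
    c=shot(n,n+'_m.png');p=cloud(c).reshape(-1,3)
    m=(np.hypot(p[:,0]-.604,p[:,1]+.27)<.035)&(p[:,2]>.113)&(p[:,2]<.14);print(n,m.sum(),p[m].mean(0).round(4))
rel([.4961,.3398,.16],np.radians(-97.1))
g=np.hstack([cv2.imread('pics/%s_m.png'%n)[100:400,80:480] for n in('scene','side')]);cv2.imwrite('pics/mm.png',g)
```

```text
t 43.5 tcp [ 0.6077 -0.272   0.2162] xdir 30.0 z [ 0.013 -0.01  -1.   ] F [-0.5 -0.1 -0.4] g 0.994 q6 [-0.52  0.41  1.33 -0.    1.38 -1.05]
scene 406 [ 0.6076 -0.2738  0.1179]
side 58 [ 0.6024 -0.2659  0.117 ]
 move [ 21.08 -58.31   4.75] turn [ 1.000e-01 -4.000e-01  1.271e+02]
 move [ 21.08 -58.31   4.75] turn [  0.3   0.1 -52.9]
```

View pics/mm.png

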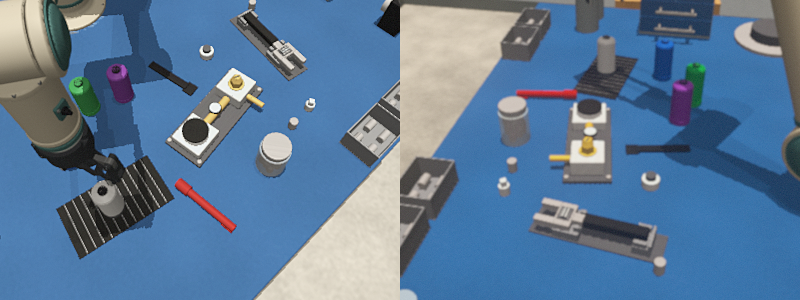

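Request:
{"op": "arm_command", "data": {"steps": [[[8.5, 2, -5, 0, 0, 0, 10.5], [8.5, 4, -11, 0, 0, 0, 21], [8.5, 6, -17, 0, 0, 0, 31.5], [8.5, 8, -23, 0, 0, 0, 42], [8.5, 10, -29, 0, 0, 0, 52.5], [8.5, 12, -35, 0, 0, 0, 63], [8.5, 14, -40, 0, 0, 0, 73.5], [8.5, 16, -45, 0, 0, 0, 84]]]}}

```text
time_s: 44.6
tool_pos: [0.5185, 0.1913, 0.2061]
orientation: [2.828, -1.358, 0.004]
force: [0.8, 0.1, -1.0]
grip_width: 0.995
```

```bash
python3 -c "
from h import *
st();rel([.4961,.3398,.123],np.radians(-97.1))"
```

```text
t 44.6 tcp [0.5185 0.1913 0.2061] xdir -51.32 z [ 0.    -0.005 -1.   ] F [ 0.8  0.1 -1. ] g 0.995 q6 [ 0.23  0.26  1.59 -0.01  1.29  1.13]
 move [-13.03  -7.56   8.23] turn [ 0.1 -0.3 45.8]
 move [-13.03  -7.56   8.23] turn [ 4.000e-01  1.000e-01 -1.342e+02]
```

Request:
{"op": "arm_command", "data": {"steps": [[[8.5, -4, -2, 0, 0, 0, 10], [8.5, -8, -5, 1, 0, 0, 20], [8.5, -11, -7, 3, 0, 0, 30], [8.5, -13, -7.6, 5, 0.1, -0.3, 40], [8.5, -13, -7.6, 7, 0.1, -0.3, 45.8], [8.5, -13, -7.6, 8.2, 0.1, -0.3, 45.8], [8.5, -13, -7.6, 8.2, 0.1, -0.3, 45.8]]]}}

```text
time_s: 45.48
tool_pos: [0.4954, 0.3389, 0.1214]
orientation: [2.078, -2.351, -0.001]
force: [0.3, -0.5, -0.1]
grip_width: 0.998
```

```bash
python3 wr.py; python3 -c "
from h import *
rel([.4962,.3396,.0155],np.radians(-97.1))"
```

```text
t 45.475 tcp [0.4954 0.3389 0.1214] xdir -97.06 z [-0.003 -0.002 -1.   ] F [ 0.3 -0.5 -0.1] g 0.998 q6 [0.48 0.39 1.61 0.   1.14 2.18]
112 120 467 outer -29.2 28.6 inner -14.6 14.7 gap 29.3
120 128 448 outer -28.4 28.8 inner -14.7 14.7 gap 29.4
128 136 462 outer -29.2 28.7 inner -14.8 14.5 gap 29.3
136 141 280 outer -28.6 28.9 inner -15.0 15.0 gap 29.9
tip x [0.1456 0.1457 0.1457 0.1458] 0.038774213145423064
handle y -0.012666913068372079 0.011572524159178886 0.04272658353014673
 move [-0.04 -0.   10.71] turn [ 0.1 -0.   0. ]
 move [-0.04 -0.   10.71] turn [ 1.0e-01  1.0e-01 -1.8e+02]
```

Request:
{"op": "arm_command", "data": {"steps": [[[8.5, 0, 0, 4, 0, 0, 0], [8.5, 0, 0, 8, 0, 0, 0], [8.5, 0, 0, 10.2, 0, 0, 0], [8.5, 0, 0, 10.7, 0, 0, 0], [8.5, 0, 0, 10.7, 0, 0, 0]]]}}

```text
time_s: 46.15
tool_pos: [0.497, 0.3394, 0.0164]
orientation: [-2.08, 2.354, 0.0]
force: [0.4, -0.6, 0.1]
grip_width: 0.997
```

Request:
{"op": "arm_command", "data": {"newtons": 60, "steps": [[[1.5, 0, 0, 0, 0, 0, 0], [1.5, 0, 0, 0, 0, 0, 0], [1.5, 0, 0, 0, 0, 0, 0], [1.5, 0, 0, 0, 0, 0, 0], [1.5, 0, 0, 0, 0, 0, 0], [1.5, 0, 0, 0, 0, 0, 0]]]}}

```text
time_s: 46.9
tool_pos: [0.4974, 0.3399, 0.0172]
orientation: [-2.079, 2.353, -0.0]
force: [-1.3, 0.7, 5.4]
grip_width: 0.269
```

Request:
{"op": "arm_command", "data": {"steps": [[[1.5, 0, 0, -1, 0, 0, 0], [1.5, 0, 0, -3, 0, 0, 0], [1.5, 0, 0, -6, 0, 0, 0], [1.5, 0, 0, -9, 0, 0, 0], [1.5, 0, 0, -10.5, 0, 0, 0], [1.5, 0, 0, -10.5, 0, 0, 0]]]}}

```text
time_s: 47.65
tool_pos: [0.4975, 0.3398, 0.1226]
orientation: [-2.078, 2.353, -0.001]
force: [0.8, -0.3, -4.7]
grip_width: 0.271
```

```bash
python3 arc.py .1205 41
```

```text
t 47.65 tcp [0.4975 0.3398 0.1226] xdir -97.09 z [ 0.002  0.001 -1.   ] F [ 0.8 -0.3 -4.7] g 0.271 q6 [0.48 0.39 1.61 0.   1.14 2.18]
th -7.09
41.0 [27.46 -1.69  0.17] wz -48.1
```

Request:
{"op": "arm_command", "data": {"steps": [[[1.5, 5, 0, 0, 0, 0, -8], [1.5, 10, -0.4, 0, 0, 0, -17], [1.5, 15, -0.8, 0, 0, 0, -26], [1.5, 19, -1.2, 0, 0, 0, -35], [1.5, 23, -1.5, 0, 0, 0, -43], [1.5, 26, -1.6, 0, 0, 0, -48], [1.5, 27.5, -1.7, 0, 0, 0, -48], [1.5, 27.5, -1.7, 0, 0, 0, -48]]]}}

```text
time_s: 48.65
tool_pos: [0.4799, 0.0644, 0.1215]
orientation: [-2.854, 1.309, 0.0]
force: [-0.7, 0.9, -4.3]
grip_width: 0.268
```

```bash
python3 arc.py .05 41; python3 hold.py w11.png; python3 slot.py|head -1
```

```text
t 48.65 tcp [0.4799 0.0644 0.1215] xdir -49.27 z [ 0.001  0.002 -1.   ] F [-0.7  0.9 -4.3] g 0.268 q6 [-0.01  0.23  1.86  0.    1.04  0.85]
th 40.73
41.0 [-0.02 -0.07  7.15] wz -0.3
t 48.65 tcp [0.4799 0.0644 0.1215] xdir -49.27 z [ 0.001  0.002 -1.   ] F [-0.7  0.9 -4.3] g 0.268 q6 [-0.01  0.23  1.86  0.    1.04  0.85]
112 120 954 outer -29.8 28.1 inner -15.5 13.8 gap 29.3
th 40.73135854423464 tip x [0.1176 0.1177 0.1177 0.1178] ztop 0.144 0.1429
nut top in wrench frame 829 127.2 -0.1
3552 [208. 192.] rot 62.7512597055228
```

Request:
{"op": "arm_command", "data": {"steps": [[[1.5, -0.07, -0.1, 2, 0, 0, -0.5], [1.5, -0.07, -0.1, 4, 0, 0, -0.5], [1.5, -0.07, -0.1, 5, 0, 0, -0.5], [1.5, -0.07, -0.1, 5.7, 0, 0, -0.5], [1.5, -0.07, -0.1, 6.3, 0, 0, -0.5], [1.5, -0.07, -0.1, 6.8, 0, 0, -0.5], [1.5, -0.07, -0.1, 7.1, 0, 0, -0.5], [1.5, -0.07, -0.1, 7.1, 0, 0, -0.5]]]}}

```text
time_s: 49.75
tool_pos: [0.4815, 0.0668, 0.051]
orientation: [-2.859, 1.293, -0.003]
force: [2.7, -1.9, -3.6]
grip_width: 0.268
```

Run:
```python
from h import *
st()
o=get_obs();T=R.from_rotvec(o['orientation']).as_matrix()
N=np.array([.5753,.146]);P=o['tool_pos'][:2];d0=N-P;print(np.linalg.norm(d0))
for a in (8,16,24,32,40,48,56,64,70):
    A=-np.radians(a);Q=N-np.array([[np.cos(A),-np.sin(A)],[np.sin(A),np.cos(A)]])@d0
    print(a,(T[:2,:2].T@(Q-P)*100).round(2))
```

```text
t 49.75 tcp [0.4815 0.0668 0.051 ] xdir -48.67 z [ 0.003  0.002 -1.   ] F [ 2.7 -1.9 -3.6] g 0.268 q6 [-0.01  0.32  1.96  0.    0.86  0.84]
0.12282209392748895
8 [-1.71 -0.15]
16 [-3.38 -0.54]
24 [-4.97 -1.16]
32 [-6.47 -2.  ]
40 [-7.84 -3.03]
48 [-9.04 -4.25]
56 [-10.07  -5.62]
64 [-10.9   -7.12]
70 [-11.38  -8.31]
```

Request:
{"op": "arm_command", "data": {"steps": [[[1.5, -1.71, -0.15, 0, 0, 0, 8], [1.5, -3.38, -0.54, 0, 0, 0, 16], [1.5, -4.97, -1.16, 0, 0, 0, 24], [1.5, -6.47, -2, 0, 0, 0, 32], [1.5, -7.84, -3.03, 0, 0, 0, 40], [1.5, -9.04, -4.25, 0, 0, 0, 48], [1.5, -10.07, -5.62, 0, 0, 0, 56], [1.5, -10.9, -7.12, 0, 0, 0, 64]]]}}

```text
time_s: 50.75
tool_pos: [0.4612, 0.1956, 0.051]
orientation: [-1.736, 2.618, 0.002]
force: [0.9, -3.8, -3.2]
grip_width: 0.263
```

Run:
```python
from h import *
st()
o=get_obs();T=R.from_rotvec(o['orientation']).as_matrix()
N=np.array([.5753,.146]);P=o['tool_pos'][:2];d0=N-P;print(np.linalg.norm(d0),np.degrees(np.arctan2(d0[1],d0[0])))
for a in (2,4,6,8,10):
    A=-np.radians(a);Q=N-np.array([[np.cos(A),-np.sin(A)],[np.sin(A),np.cos(A)]])@d0
    print(a,(T[:2,:2].T@(Q-P)*100).round(2))
```

```text
t 50.75 tcp [0.4612 0.1956 0.051 ] xdir -112.89 z [-0.     0.001 -1.   ] F [ 0.9 -3.8 -3.2] g 0.263 q6 [0.26 0.34 1.92 0.   0.88 2.23]
0.12441907132988209 -23.48765920698565
2 [-0.43 -0.01]
4 [-0.87 -0.04]
6 [-1.3  -0.08]
8 [-1.73 -0.14]
10 [-2.16 -0.21]
```

Request:
{"op": "arm_command", "data": {"steps": [[[1.5, -0.43, 0, 0, 0, 0, 2], [1.5, -0.87, -0.04, 0, 0, 0, 4], [1.5, -1.3, -0.08, 0, 0, 0, 6], [1.5, -1.5, -0.1, 0, 0, 0, 7], [1.5, -1.5, -0.1, 0, 0, 0, 7]]]}}

```text
time_s: 51.38
tool_pos: [0.4678, 0.2088, 0.0511]
orientation: [1.574, -2.718, -0.001]
force: [2.1, -1.9, -3.2]
grip_width: 0.269
```

```bash
python3 slot.py; python3 hold.py w12.png
```

```text
129217 [231. 220.] rot 46.52169089296028
t 51.425 tcp [0.4678 0.2088 0.051 ] xdir -119.85 z [-0.001  0.001 -1.   ] F [ 1.5 -2.2 -2.7] g 0.266 q6 [0.28 0.35 1.9  0.   0.89 2.37]
 move [-12.77   4.07  -6.99] turn [  0.    0.  -22.7]
 move [-12.77   4.07  -6.99] turn [ 0.000e+00 -1.000e-01  1.573e+02]
t 51.425 tcp [0.4678 0.2088 0.051 ] xdir -119.85 z [-0.001  0.001 -1.   ] F [ 1.5 -2.2 -2.7] g 0.266 q6 [0.28 0.35 1.9  0.   0.89 2.37]
112 120 2140 outer -29.6 28.6 inner 12.1 14.1 gap 1.9
th -29.84786754148894 tip x [0.1191 0.1192 0.1192 0.1194] ztop 0.0735 0.0726
nut top in wrench frame 74 114.8 -1.0
```

Request:
{"op": "arm_command", "data": {"steps": [[[1.5, -0.4, 0, 0, 0, 0, 2], [1.5, -0.4, 0, 0, 0, 0, 2], [1.5, -0.4, 0, 0, 0, 0, 2]]]}}

```text
time_s: 51.85
tool_pos: [0.4697, 0.2124, 0.0511]
orientation: [-1.527, 2.745, 0.002]
force: [1.5, -0.2, -3.5]
grip_width: 0.27
```

Request:
{"op": "arm_command", "data": {"steps": [[[1.5, 0.6, -0.02, 0, 0, 0, -3], [1.5, 1.2, -0.05, 0, 0, 0, -5.5], [1.5, 1.2, -0.05, 0, 0, 0, -5.5], [1.5, 1.2, -0.05, -1, 0, 0, -5.5], [1.5, 1.2, -0.05, -2.5, 0, 0, -5.5], [1.5, 1.2, -0.05, -5, 0, 0, -5.5], [1.5, 1.2, -0.05, -7.2, 0, 0, -5.5], [1.5, 1.2, -0.05, -7.2, 0, 0, -5.5]]]}}

```text
time_s: 52.85
tool_pos: [0.4654, 0.2022, 0.1256]
orientation: [-1.654, 2.665, -0.001]
force: [0.0, 0.1, -4.6]
grip_width: 0.271
```

```bash
python3 slot.py; python3 hold.py w13.png
```

```text
2054 [232. 194.] rot 4.757454688132082
t 52.9 tcp [0.4643 0.2019 0.1242] xdir -116.33 z [ 0.002  0.001 -1.   ] F [-0.2 -0.5 -5. ] g 0.266 q6 [0.27 0.26 1.82 0.   1.06 2.3 ]
 move [-13.77   3.26   0.34] turn [ -0.1   0.1 -19.2]
 move [-13.77   3.26   0.34] turn [1.000e-01 1.000e-01 1.608e+02]
t 52.9 tcp [0.4643 0.2019 0.1242] xdir -116.33 z [ 0.002  0.001 -1.   ] F [-0.2 -0.5 -5. ] g 0.266 q6 [0.27 0.26 1.82 0.   1.06 2.3 ]
112 120 1209 outer -29.4 28.5 inner -15.1 14.2 gap 29.2
th -26.331285944053672 tip x [0.1193 0.1194 0.1195 0.1199] ztop 0.1467 0.1455
nut top in wrench frame 598 127.6 -0.1
```

Request:
{"op": "arm_command", "data": {"steps": [[[1.5, -3, -1, 0, 0, 0, 0], [1.5, -6.5, -3, 0, 0, 0, 0], [1.5, -6.5, -3, 0, 0, 0, 0], [1.5, -6.5, -3, 0, 0, 0, 0]]]}}

```text
time_s: 53.45
tool_pos: [0.5176, 0.2461, 0.1217]
orientation: [1.655, -2.665, -0.003]
force: [-0.4, 0.1, -4.6]
grip_width: 0.267
```

Run:
```python
from slot import *
c=shot('wrist','w14.png');slot(c)
b=ortho(c,.545,.605,.116,.176,.083,10000,'o14.png')
st();rel([.4975,.3398,.1215],np.radians(-97.1))
```

```text
4042 [203. 201.] rot 0.8607830726794354
t 53.5 tcp [0.5174 0.2459 0.1219] xdir -116.33 z [-0.004 -0.001 -1.   ] F [ 0.3 -0.5 -4.6] g 0.27 q6 [0.32 0.36 1.67 0.   1.12 2.35]
 move [-7.53  5.95  0.04] turn [  0.2  -0.1 -19.2]
 move [-7.53  5.95  0.04] turn [ -0.2  -0.3 160.8]
```

View pics/o14.png

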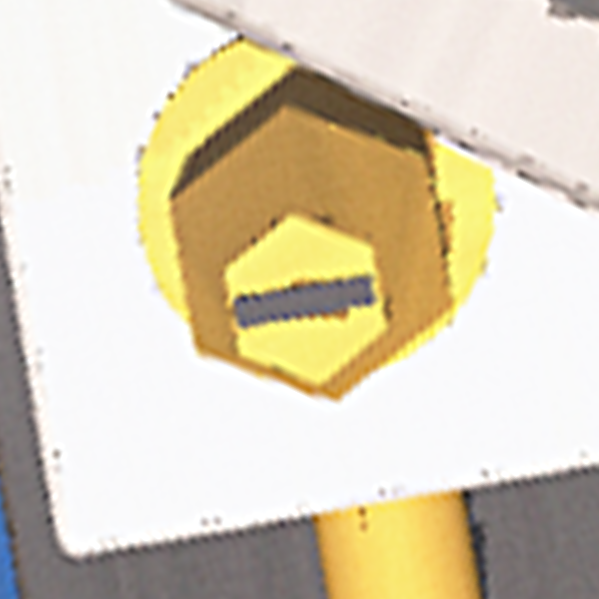

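Valve is closed (slot at 0.9°, flats aligned with the block). Now lay the wrench back.

Request:
{"op": "arm_command", "data": {"steps": [[[1.5, -2, 1.5, 0, 0, 0, -5], [1.5, -4, 3, 0, 0, 0, -10], [1.5, -6, 4.5, 0, 0, 0, -15], [1.5, -7.5, 6, 0, 0.2, -0.1, -19.2], [1.5, -7.5, 6, 0, 0.2, -0.1, -19.2], [1.5, -7.5, 6, 0, 0.2, -0.1, -19.2]]]}}

```text
time_s: 54.25
tool_pos: [0.4964, 0.3391, 0.1218]
orientation: [2.078, -2.354, 0.0]
force: [0.4, 0.3, -4.0]
grip_width: 0.269
```

```bash
python3 -c "
from h import *
st();rel([.4975,.3398,.0175],np.radians(-97.1))"
```

```text
t 54.25 tcp [0.4964 0.3391 0.1218] xdir -97.13 z [-0.001 -0.001 -1.   ] F [ 0.4  0.3 -4. ] g 0.269 q6 [ 0.48  0.39  1.61 -0.    1.14  2.18]
 move [-0.1  -0.11 10.43] turn [ 0.1 -0.1 -0. ]
 move [-0.1  -0.11 10.43] turn [-1.0e-01 -1.0e-01  1.8e+02]
```

Request:
{"op": "arm_command", "data": {"steps": [[[1.5, -0.1, -0.1, 4, 0, 0, 0], [1.5, -0.1, -0.1, 7, 0, 0, 0], [1.5, -0.1, -0.1, 8.5, 0, 0, 0], [1.5, -0.1, -0.1, 9.5, 0, 0, 0], [1.5, -0.1, -0.1, 10.2, 0, 0, 0], [1.5, -0.1, -0.1, 10.5, 0, 0, 0], [1.5, -0.1, -0.1, 10.5, 0, 0, 0]]]}}

```text
time_s: 55.12
tool_pos: [0.498, 0.34, 0.0175]
orientation: [2.079, -2.355, 0.001]
force: [0.1, -0.4, -4.3]
grip_width: 0.267
```

Request:
{"op": "arm_command", "data": {"steps": [[[1.5, 0, 0, 0.1, 0, 0, 0], [1.5, 0, 0, 0.1, 0, 0, 0], [5, 0, 0, 0.1, 0, 0, 0], [8.5, 0, 0, 0, 0, 0, 0], [8.5, 0, 0, 0, 0, 0, 0], [8.5, 0, 0, 0, 0, 0, 0], [8.5, 0, 0, 0, 0, 0, 0], [8.5, 0, 0, -1, 0, 0, 0]]]}}

```text
time_s: 56.12
tool_pos: [0.4973, 0.3397, 0.0271]
orientation: [2.077, -2.354, 0.0]
force: [0.1, 0.1, 0.1]
grip_width: 0.993
```

Request:
{"op": "arm_command", "data": {"steps": [[[8.5, 0, 0, -4, 0, 0, 0], [8.5, 0, 0, -9.5, 0, 0, 0], [8.5, 0, 0, -9.5, 0, 0, 0], [8.5, 0, 0, -9.5, 0, 0, 0]]]}}

```text
time_s: 56.62
tool_pos: [0.4972, 0.3397, 0.1225]
orientation: [2.078, -2.354, 0.0]
force: [-0.4, 0.9, 0.1]
grip_width: 0.993
```

```bash
python3 wr.py
python3 - <<'E'
from h import *
for n in('scene','side'):
    c=shot(n,n+'_f.png');p=cloud(c).reshape(-1,3)
    m=(np.hypot(p[:,0]-.604,p[:,1]+.27)<.06)&(p[:,2]>.113)&(p[:,2]<.14);print(n,m.sum(),p[m].mean(0).round(4))
    m=(np.hypot(p[:,0]-.605,p[:,1]+.021)<.025);print(' pad z',np.median(p[m][:,2]).round(4))
g=np.hstack([cv2.imread('pics/%s_f.png'%n)[80:380,80:480] for n in('scene','side')]);cv2.imwrite('pics/fin.png',g)
E
```

```text
t 56.625 tcp [0.4972 0.3397 0.1225] xdir -97.13 z [-0.001 -0.001 -1.   ] F [-0.4  0.9  0.1] g 0.993 q6 [ 0.48  0.39  1.61 -0.    1.14  2.18]
112 120 460 outer -29.1 29.1 inner -14.4 14.9 gap 29.2
120 128 451 outer -28.4 29.1 inner -14.5 15.2 gap 29.7
128 136 441 outer -28.6 29.2 inner -14.5 14.8 gap 29.4
136 141 278 outer -28.5 29.1 inner -14.8 14.9 gap 29.6
tip x [0.1461 0.1463 0.1464 0.1464] 0.03875810657554396
handle y -0.012277961898786367 0.011951584426352382 0.04270848371687244
scene 429 [ 0.607  -0.2728  0.1178]
 pad z 0.0573
side 0 [nan nan nan]
 pad z 0.0534<stdin>:4: RuntimeWarning: Mean of empty slice.
  ret = um.true_divide(
```

View pics/fin.png

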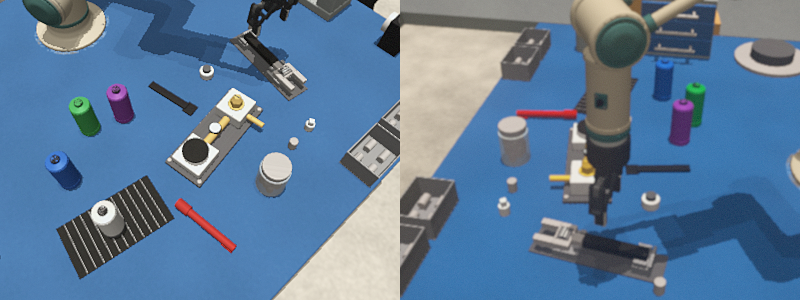

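Everything is in place: the wrench is in its rest, the can is upright on the mat, the pad is up, and nothing is touching the robot.

```bash
python3 -c "
from station import *
print(job_done())"
```

```text
the job is handed in; nothing more can be done
None
```

The job is handed in at about 57 s of the 210 s allowed; the hand-in gives no verdict.

**What I did**
- **Jaws:** I rolled the worm until the jaws were about 29.6 mm open; they started at about 37 mm.
- **Opening the valve:** The first turn left the spindle at only about 54° because of play in the jaws. I put the wrench back on and turned further, to about 62° by the slot on the spindle. Then I laid the wrench back in its rest.
- **Can:** Only the tall silver can was there; I left the blue, green and purple look-alikes alone. It had been knocked about 4.5 cm aside during the run, so I measured it again before gripping it. I pressed it upright on the pad to the stop (about 26 N), held it, and stood it in the middle of the mat.
- **Closing the valve:** I turned the spindle back with the wrench and returned the wrench to its rest.

**Last checks**
- **Valve:** The slot reads 0.9° from its starting angle, well under the limit. A partly hidden view before that read 4.8°; I trusted the clear one.
- **Wrench:** It is flat in its rest, within about 1 mm of where it started.
- **Pad:** It is up; the two fixed cameras read its top at 57.3 and 53.4 mm (nominal 56), and that spread was there at the start too.
- **Can:** It stands upright at about (0.607, -0.273), near the mat's centre. The side camera's last view of it was blocked by the arm, so that final position is from one camera.
- **Bystanders:** They look unmoved in the last pictures, but I did not measure them.

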